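# Hang the finished lanterns in the glass cabinet and lock it

### The arm

A 7-joint arm with a two-finger parallel gripper is mounted at the origin on the work surface. World frame = base frame: x ahead of the robot, y to its left, z up, the work surface at z = 0. Lengths are in m, angles in rad, forces in N, time in s.
With the tool pointing down it reaches from about 0.425 to 0.925 m from the base axis. Payload 6.8 kg.
Tool frame: the origin (TCP) lies at the very end of the fingers, on their centre line; the grasp point (between the pads) lies 19 mm behind it; z points along the fingers, y is the line along which they close (so a half turn about z gives the same grasp; the last joint's range is limited). The gripper opens to 85 mm and grips with 20 to 120 N. Pads are 22 mm wide; open, the fingers measure 114 mm over their backs; the gripper's body (76 mm by 85 mm) begins 54 mm behind the grasp point. The pads swing forward as they close: fully open they stand 13 mm farther back than shut.
Start: joints at [-1.301, 0.477, 0.022, 1.555, -0.011, 1.109, -0.083], TCP at [0.249, 0.627, 0.198] pointing down, gripper open.
Joint ranges: [-2.96, 2.96], [-0.34, 2.1], [-1.41, 1.46], [0.24, 2.44], [-1.37, 4.51], [0.17, 1.92], [-2.96, 2.96]. Speed limits (rad/s): [2.39, 2.39, 3.14, 3.14, 3.14, 3.14, 3.14].

### API

Orientations are given as a unit quaternion [w, x, y, z].
In Python, from station import bot gives the robot as it stands.
- The arm moves only by the tool apply_moves, never from a script. Its argument "deltas" is a list of rows, each a list of 3 entries, a list of its own where there are three numbers: the closure, from 0 (fully open) to 1 (shut), then the shift along the tool's x, y, z in units of 0.2 m (1.0 is 0.2 m), then the turn about the tool's z in units of 2 pi rad (1.0 is 2 pi rad). A call has 1 to 12 rows; each row is the pose to reach, as a shift and turn from the pose commanded when the call began, along the tool's axes at that moment, turning the shorter way round; what a row does not reach only later rows make up. A row lasts 1/10 s, in which the tool goes at most 50 mm and 8.59 degrees, less where a joint would pass 70% of its speed; a pose out of reach is approached as far as the arm can. A call with a number of a shift or a turn outside -1 to 1 is refused whole. A call with a gripper value outside its range is refused whole. The fingers move at their own pace and stop on an object; "squeeze" is the grip in N (left out, the last holds). Time passes only in rows, so rows that repeat a pose let the fingers close. It gives the time, the measured TCP pose, the force, the opening and the grip force at its end, in the units of the state.
- bot.get_obs(): the state, without advancing time (a new reading comes with each control period).
- bot.read_camera(name): name is "scene" or "top" or "wrist"; returns a dict with "color" (480x640x3 uint8, red, green, blue), "intrinsics" (3x3 intrinsics, pixels), "k1" (the pictures are not rectified: a ray, as slopes to the right and down, at radius r is drawn at 1 + k1 r^2 times it, then the intrinsics apply), "pose" (4x4, takes a point from camera to world coordinates); the wrist camera has in their place "hand_eye" (4x4, takes a point from camera to tool coordinates, whose origin is the TCP and whose axes are the flange's). Camera axes: x right, y down, z forward; pixel columns grow to the right and rows downward; lengths in m; the calibration is good to about 2 mm. A picture is of the moment at which its call begins: read the wrist's pose just before it. There is no depth.
- bot.hand_in(): hands the job in; it is judged then, once.
Trained networks look in a picture, given as the dict that the camera call returned (one of the last four; its "shot" number tells which), for a name from the list of things; names that differ only in an ending like _2 or _b are one class to them, and where a whole thing is asked for, a point or a joint stands for the part that bears it (a point fixed in the world has none). Each returns a list of dicts, best first, with "confidence" (0 to 1); they miss things now and then, are a little off and sometimes report something else, mostly with a low value. They report only what shows in the picture. A call takes as long as a camera call. They do not tell look-alikes from the thing itself.
- bot.look_for(picture, target): "point" ([x, y, z] in m, in world coordinates, good to about 4 mm: the middle of the surface that is visible of it).
The state is a dict: "t": time; "q": joint angles; "joint_vel": joint speeds; "joint_torque": joint torques, N m; "eef_pos": TCP position; "tool_rot": TCP orientation; "contact_force": force on the tool from outside, world axes, zero at the start; "torque": the same for the moment, N m; "gripper_width": opening from 0.0 (shut) to 1.0 (fully open); "grasp_force": force on a finger pad.
Only numpy, scipy, OpenCV 4.12 (cv2) and the standard library are available. Lean on these libraries where they do the work, as an engineer would, in place of code of your own. Each camera call takes 0.05 s, during which the arm holds its last target. There are 200 camera calls.

### The job

Slide the cabinet's cover fully open, then hang every glass lantern on the bench by its loop on a hook of its own inside the cabinet, passing through the opening in the roof without gripper, arm or lantern touching the wooden frame round it. When all hang at rest, slide the cover fully shut and drop the locking pin down through all three eyes on the cabinet's side until its collar sits on the top one; leave the other things on the bench alone.

Things in the scene. Friction and masses are not known exactly. Their poses are not given: they have to be found in the camera images.
- cabinet: Plywood cabinet with clear front and back, 250 (x) x 330 (y) x 170 mm tall, fixed to the bench; origin at the centre of its underside, x to its back, y along its width, z up. In its roof is an opening 120 mm (x from -113 to +7) by 302 mm (y from -151 to +151), three hooks below it. Inner floor 10 mm up; a hung lantern's foot is 30 mm above it.
- frame: The cabinet's roof: wooden frame round the opening, 12 mm thick, upper face 170 mm above the bench; same origin and axes as the cabinet. It must not be touched by the arm, the gripper or a lantern (over 2 N of contact counts).
- cover (a joint): Sliding cover of the opening, a clear 6 mm plate with wooden edges, lying 1 mm above the frame (top face 177 mm above the bench). Value in m along the cabinet's x, away from the robot: 0 fully shut (end stop), 0.13 fully open (end stop). It takes 3 to 5 N to slide and stays where left.
- cover_handle (a point): Middle of the cover's upright wooden handle: a bar 14 mm thick along x, 60 mm along y, standing 30 mm above the cover's top face (this point is 15 mm above that face). Moves with the cover; axes as the cabinet's.
- hook0 (a point): Hook inside the cabinet (at the cabinet's +y end), seat point: top of its level round arm (6 mm thick), 50 mm below the frame's upper face. Axes as the cabinet's: the arm comes from a rail 32 mm behind (+x) and ends 19 mm in front (-x) in a tip turned up to 11 mm above the arm's top. A loop hung here has its centre 15 mm below this point. Hooks are 80 mm apart along y.
- hook1 (a point): Hook inside the cabinet (middle), seat point: top of its level round arm (6 mm thick), 50 mm below the frame's upper face. Axes as the cabinet's: the arm comes from a rail 32 mm behind (+x) and ends 19 mm in front (-x) in a tip turned up to 11 mm above the arm's top. A loop hung here has its centre 15 mm below this point. Hooks are 80 mm apart along y.
- hook2 (a point): Hook inside the cabinet (at the cabinet's -y end), seat point: top of its level round arm (6 mm thick), 50 mm below the frame's upper face. Axes as the cabinet's: the arm comes from a rail 32 mm behind (+x) and ends 19 mm in front (-x) in a tip turned up to 11 mm above the arm's top. A loop hung here has its centre 15 mm below this point. Hooks are 80 mm apart along y.
- eye_top (a point): Centre of the upper face of the top eye, a tab on the cover's side edge: steel plate 6 mm thick with an upright hole 13 mm wide. It moves with the cover and stands over the other two eyes, in line with them, only when the cover is fully shut.
- eye_mid (a point): Centre of the upper face of the middle eye, fixed on the cabinet's -y side: steel plate 6 mm thick with an upright hole 13 mm wide. 27 mm below the upper face of the top eye.
- eye_low (a point): Centre of the upper face of the lowest eye, fixed on the cabinet's -y side: steel plate 6 mm thick with an upright hole 13 mm wide. 25 mm below the middle one.
- lantern_square_loop (a point): Glass lantern with brass loop, 122 mm tall, 140 g, upright: a square glass body 46 x 46 mm 50 mm tall; a flat loop of 6 mm bar, 38 wide, opening 26 wide (y) x 30 high (50-80 mm up); on it a 12 x 12 mm square stem 36 tall (86-122 mm up), the grip. This point: centre of the loop's opening, 65 mm above the foot, 39 below mid-stem. z up, y along the loop's width; a hook passes through along x. None at start: absent.
- lantern_round_loop (a point): Glass lantern with brass loop, 122 mm tall, 140 g, upright: a round glass body 46 mm wide 50 mm tall; a flat loop of 6 mm bar, 38 wide, opening 26 wide (y) x 30 high (50-80 mm up); on it a 12 x 12 mm square stem 36 tall (86-122 mm up), the grip. This point: centre of the loop's opening, 65 mm above the foot, 39 below mid-stem. z up, y along the loop's width; a hook passes through along x. None at start: absent.
- lantern_stepped_loop (a point): Glass lantern with brass loop, 122 mm tall, 140 g, upright: a stepped glass body, 46 mm square below, 36 x 40 mm above, 50 mm tall; a flat loop of 6 mm bar, 38 wide, opening 26 wide (y) x 30 high (50-80 mm up); on it a 12 x 12 mm square stem 36 tall (86-122 mm up), the grip. This point: centre of the loop's opening, 65 mm above the foot, 39 below mid-stem. z up, y along the loop's width; a hook passes through along x. None at start: absent.
- pin_center (a point): Centre of the locking pin (108 mm tall, 80 g), upright in its stand: round 10 mm steel shaft 70 mm long with tapered tip (8 mm), collar 24 wide and 4 thick (70-74 mm above the tip), then a 16 x 16 mm square black head 34 tall (74-108 mm) to grip. z up, x and y square to the head's faces; this point is 54 mm above the tip, 37 below mid-head.
- pin_tip (a point): Lower end of the locking pin, on its axis.
- stand: Wooden stand of the pin, fixed, 60 x 60 x 50 mm, with an upright hole 14 mm wide and 45 mm deep; the pin's tip is 5 mm above the bench while it stands there. Origin at the centre of its underside.
- sprayer: Bystander: yellow bottle 190 mm tall, 60 mm wide; origin at its underside. Leave alone.
- jar: Bystander: glass jar 70 mm tall, 64 mm wide; origin at its underside. Leave alone.
- wood_block: Bystander: wooden block 80 x 40 x 40 mm; origin at its underside. Leave alone.
Not all that is in view belongs to the job. Leave any green or turquoise look-alike of the part that bears lantern_round_loop alone.

How it is judged:
On the way, in this order (a step that is already met when the one before it is completed fails the run):
1. the cover is slid fully open (value of joint cover above 0.118 m), for 0.2 s.
2. every lantern hangs on a hook, released and at rest, with the cover still open (((horizontal distance between lantern_square_loop and hook0 below 0.024 m and z of lantern_square_loop in the frame of hook0 between -0.022 and -0.008 m) or (horizontal distance between lantern_square_loop and hook1 below 0.024 m and z of lantern_square_loop in the frame of hook1 between -0.022 and -0.008 m) or (horizontal distance between lantern_square_loop and hook2 below 0.024 m and z of lantern_square_loop in the frame of hook2 between -0.022 and -0.008 m)) and angle between each of lantern_square_loop, lantern_round_loop, lantern_stepped_loop's own z axis and vertical below 0.3 rad and linear speed of each of lantern_square, lantern_round, lantern_stepped below 0.08 m/s and contact force between the fingers and lantern_square below 0.1 N and ((horizontal distance between lantern_round_loop and hook0 below 0.024 m and z of lantern_round_loop in the frame of hook0 between -0.022 and -0.008 m) or (horizontal distance between lantern_round_loop and hook1 below 0.024 m and z of lantern_round_loop in the frame of hook1 between -0.022 and -0.008 m) or (horizontal distance between lantern_round_loop and hook2 below 0.024 m and z of lantern_round_loop in the frame of hook2 between -0.022 and -0.008 m)) and contact force between the fingers and lantern_round below 0.1 N and ((horizontal distance between lantern_stepped_loop and hook0 below 0.024 m and z of lantern_stepped_loop in the frame of hook0 between -0.022 and -0.008 m) or (horizontal distance between lantern_stepped_loop and hook1 below 0.024 m and z of lantern_stepped_loop in the frame of hook1 between -0.022 and -0.008 m) or (horizontal distance between lantern_stepped_loop and hook2 below 0.024 m and z of lantern_stepped_loop in the frame of hook2 between -0.022 and -0.008 m)) and contact force between the fingers and lantern_stepped below 0.1 N and value of joint cover above 0.1 m), for 0.2 s.
3. the cover is fully shut (value of joint cover below 0.005 m), for 0.2 s.
4. the pin is down through all three eyes (horizontal distance between pin_tip and eye_low below 0.005 m and z of pin_tip in the frame of eye_low below -0.014 m and angle between pin_center's own z axis and vertical below 0.1 rad and horizontal distance between pin_tip and eye_top below 0.007 m and z of pin_tip in the frame of eye_top below -0.066 m), for 0.2 s.
At the end, for the whole second after the job is handed in: Each lantern hangs released and still on a hook (loop centre within 24 mm of the seat sideways, 8 to 22 mm below it, tilt under 0.3 rad); cover shut to 5 mm; pin released, upright (0.1 rad), tip within 5 mm of the low eye's axis and 66 mm or more below the top eye (collar within 4 mm) (all of step 4 and ((horizontal distance between lantern_square_loop and hook0 below 0.024 m and z of lantern_square_loop in the frame of hook0 between -0.022 and -0.008 m) or (horizontal distance between lantern_square_loop and hook1 below 0.024 m and z of lantern_square_loop in the frame of hook1 between -0.022 and -0.008 m) or (horizontal distance between lantern_square_loop and hook2 below 0.024 m and z of lantern_square_loop in the frame of hook2 between -0.022 and -0.008 m)) and angle between each of lantern_square_loop, lantern_round_loop, lantern_stepped_loop's own z axis and vertical below 0.3 rad and linear speed of each of lantern_square, lantern_round, lantern_stepped, pin below 0.03 m/s and contact force between the fingers and lantern_square below 0.1 N and ((horizontal distance between lantern_round_loop and hook0 below 0.024 m and z of lantern_round_loop in the frame of hook0 between -0.022 and -0.008 m) or (horizontal distance between lantern_round_loop and hook1 below 0.024 m and z of lantern_round_loop in the frame of hook1 between -0.022 and -0.008 m) or (horizontal distance between lantern_round_loop and hook2 below 0.024 m and z of lantern_round_loop in the frame of hook2 between -0.022 and -0.008 m)) and contact force between the fingers and lantern_round below 0.1 N and ((horizontal distance between lantern_stepped_loop and hook0 below 0.024 m and z of lantern_stepped_loop in the frame of hook0 between -0.022 and -0.008 m) or (horizontal distance between lantern_stepped_loop and hook1 below 0.024 m and z of lantern_stepped_loop in the frame of hook1 between -0.022 and -0.008 m) or (horizontal distance between lantern_stepped_loop and hook2 below 0.024 m and z of lantern_stepped_loop in the frame of hook2 between -0.022 and -0.008 m)) and contact force between the fingers and lantern_stepped below 0.1 N and value of joint cover below 0.005 m and contact force between the fingers and pin below 0.1 N); the robot touches nothing.
It fails at once if the arm or gripper touches the frame round the opening (over 2 N) (contact force between any of the arm, the fingers and frame above 2 N).
It fails at once if a lantern touches the frame round the opening (over 2 N) (contact force between any of lantern_square, lantern_round, lantern_stepped and frame above 2 N).
It fails at once if a bystander is moved more than 3 cm (distance of any of sprayer, jar, wood_block from where it was at the start of the episode above 0.03 m).
Of lantern_square, lantern_round, lantern_stepped only 2 to 3 are there at a start; the rules pass over those that are not, and their reading is None.
At some moment in a run one of lantern_square, lantern_round, lantern_stepped may be knocked a few centimetres aside while the robot is not near it.
It also fails if it takes over 208 s, if anything falls off the work surface, if the arm or the gripper's body presses on something with over 40 N, if the wrist force passes 120 N, or if a joint passes its speed limit or range.

## Working session

There is one attempt and no reset: what is moved stays moved. The work goes in short steps, Python scripts to look and compute and a tool call to move; the robot and the scene stay as the last step left them, time stands still between calls to the robot, and variables do not carry over. Pictures are saved under pics/ and viewed, at most 14 in all, crops included, and the job is handed in when it is done.

Besides the shell and the picture viewer there is one more tool, called after "Emit:" in YAML: its name, and indented under it one key for each argument. apply_moves: Moves the arm, as the interface text tells. Its arguments: {"type":"object","properties":{"deltas":{"type":"array","items":{"type":"array"}},"squeeze":{"type":"number"}},"required":["deltas"]}

```bash
ls; mkdir -p pics
cat > h.py <<'E'
import numpy as np, cv2
from station import bot
from scipy.spatial.transform import Rotation as R
def T_tool(o=None):
    o=o or bot.get_obs(); q=o['tool_rot']; T=np.eye(4); T[:3,:3]=R.from_quat([q[1],q[2],q[3],q[0]]).as_matrix(); T[:3,3]=o['eef_pos']; return T
def shot(n):
    T=T_tool(); p=bot.read_camera(n)
    p['P']=np.array(p['pose']) if 'pose' in p else T@np.array(p['hand_eye']); return p
def save(p,f,crop=None,s=1):
    c=p['color'][:,:,::-1]
    if crop: c=c[crop[1]:crop[3],crop[0]:crop[2]]
    cv2.imwrite('pics/'+f,cv2.resize(np.ascontiguousarray(c),None,fx=s,fy=s))
def proj(p,X):
    X=np.atleast_2d(X); c=(np.linalg.inv(p['P'])@np.c_[X,np.ones(len(X))].T)[:3]; s=c[:2]/c[2]; s=s*(1+p['k1']*(s**2).sum(0))
    K=np.array(p['intrinsics']); return (s*[[K[0,0]],[K[1,1]]]+[[K[0,2]],[K[1,2]]]).T
def unproj(p,uv,z):
    K=np.array(p['intrinsics']); d=(np.array(uv)-[K[0,2],K[1,2]])/[K[0,0],K[1,1]]; s=d.copy()
    for _ in range(10): s=d/(1+p['k1']*(s@s))
    r=p['P'][:3,:3]@np.r_[s,1]; o=p['P'][:3,3]; return o+r*(z-o[2])/r[2]
def find(p,names,k=2,mc=0.2):
    for n in names:
        for r in bot.look_for(p,n)[:k]:
            if r['confidence']>mc: print(n,np.round(r['point'],4),round(r['confidence'],2),np.round(proj(p,r['point'])[0]))
def mv(target,yaw=None):
    "tool-frame delta in row units to reach world TCP target"
    T=T_tool(); d=T[:3,:3].T@(np.array(target)-T[:3,3]); print('delta',np.round(d/0.2,4),'yaw(x axis)',np.degrees(np.arctan2(T[1,0],T[0,0])).round(2),'tool z',T[:3,2].round(4))
E
python3 - <<'E'
from h import *
o=bot.get_obs();print({k:np.round(v,3) for k,v in o.items()})
N=['cabinet','cover','cover_handle','hook0','hook1','hook2','eye_top','eye_mid','eye_low','lantern_square_loop','lantern_round_loop','lantern_stepped_loop','pin_center','stand','sprayer','jar','wood_block']
for c in ['scene','top']:
    p=shot(c);print(c,p['P'].round(3).tolist());save(p,c+'0.png');find(p,N,4)
E
```

```text
pics
{'t': np.float64(0.0), 'q': array([-1.301,  0.478,  0.022,  1.557, -0.012,  1.109, -0.083]), 'joint_vel': array([-0.002, -0.001, -0.   , -0.   , -0.001,  0.001, -0.   ]), 'joint_torque': array([-0.0000e+00, -5.9644e+01,  1.6080e+00, -2.8119e+01,  1.3000e-02,
        9.0000e-03,  0.0000e+00]), 'eef_pos': array([0.249, 0.627, 0.197]), 'tool_rot': array([-0.   ,  0.188,  0.982, -0.001]), 'contact_force': array([-0.058, -0.833, -0.977]), 'torque': array([0.013, 0.029, 0.023]), 'grasp_force': np.float64(0.0), 'gripper_width': np.float64(0.998)}
scene [[-0.394, 0.529, -0.751, 1.382], [0.919, 0.207, -0.336, 0.325], [-0.022, -0.823, -0.568, 0.781], [0.0, 0.0, 0.0, 1.0]]
cabinet [0.6801 0.2412 0.1672] 0.64 [456. 308.]
cover [0.5586 0.2193 0.1768] 0.56 [460. 257.]
cover_handle [0.5587 0.2185 0.1743] 0.69 [459. 258.]
cover_handle [0.6786 0.2386 0.1696] 0.4 [455. 306.]
hook0 [0.6813 0.2379 0.1709] 0.72 [454. 306.]
hook1 [0.6813 0.2379 0.1709] 0.72 [454. 306.]
hook2 [0.6813 0.2379 0.1709] 0.72 [454. 306.]
eye_top [0.5601 0.2207 0.1794] 0.9 [461. 257.]
eye_top [ 0.6036 -0.2352  0.0894] 0.69 [
[... 1374 characters left out ...]
 [218. 214.]
eye_top [0.5704 0.2104 0.1731] 0.46 [218. 214.]
eye_mid [0.5694 0.2054 0.1767] 0.72 [220. 214.]
eye_mid [0.551  0.2093 0.1769] 0.54 [218. 221.]
eye_low [0.573  0.2123 0.1773] 0.75 [217. 212.]
lantern_round_loop [ 0.4287 -0.3687  0.0508] 0.83 [451. 273.]
lantern_round_loop [ 0.5124 -0.3357  0.0503] 0.83 [437. 241.]
lantern_round_loop [ 0.347  -0.3969  0.0499] 0.75 [462. 305.]
lantern_stepped_loop [ 0.4226 -0.2146  0.0498] 0.8 [392. 276.]
stand [ 0.5885 -0.2309  0.0492] 0.71 [397. 213.]
sprayer [ 0.6994 -0.2645  0.1239] 0.9 [412. 164.]
jar [ 0.5969 -0.2343  0.1127] 0.66 [401. 205.]
jar [ 0.6999 -0.1196  0.0712] 0.62 [354. 169.]
wood_block [ 0.4419 -0.0907  0.0408] 0.84 [343. 269.]
```

View pics/scene0.png

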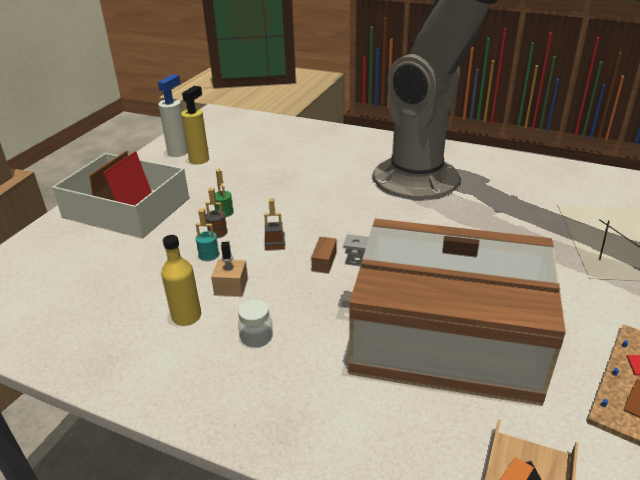

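View pics/top0.png

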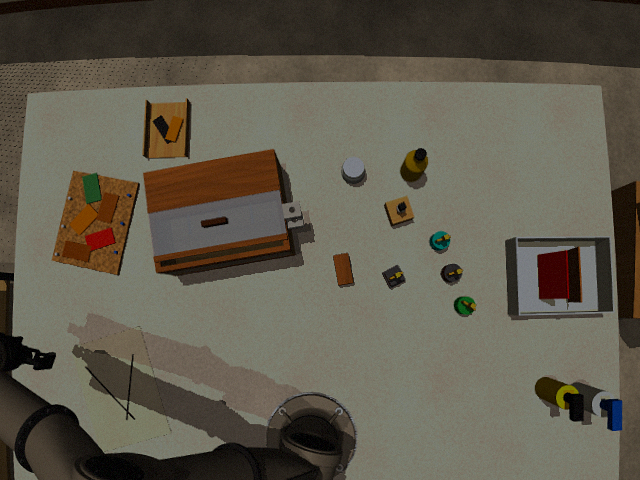

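The scene shows three round lanterns: green at (223,203), amber-brown at (215,223) and turquoise at (206,245). The brown one fits, because green and turquoise ones are look-alikes. A stepped lantern stands at (275,230), and no square one shows. I'll confirm in a crop and measure the cabinet's corners.

Run:
```python
from h import *
a=cv2.imread('pics/scene0.png')[160:300,170:330]; cv2.imwrite('pics/lan.png',cv2.resize(a,None,fx=4,fy=4,interpolation=cv2.INTER_CUBIC))
a=cv2.imread('pics/top0.png')[140:285,130:325]; cv2.imwrite('pics/cab.png',cv2.resize(a,None,fx=4,fy=4,interpolation=cv2.INTER_CUBIC))
```

```text
(no output)
```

View pics/lan.png

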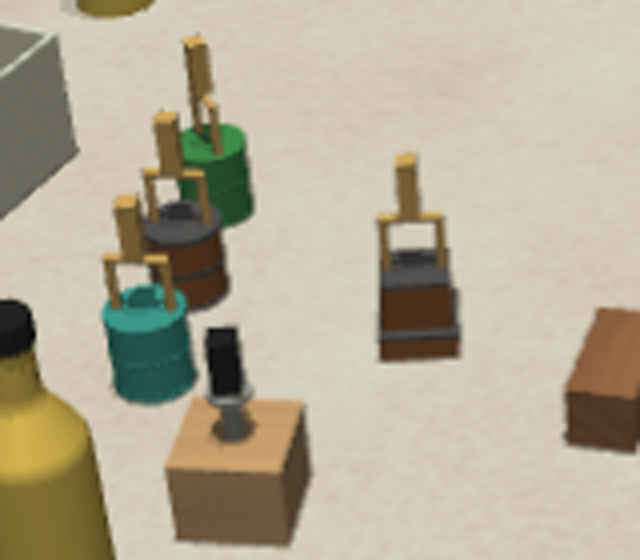

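View pics/cab.png

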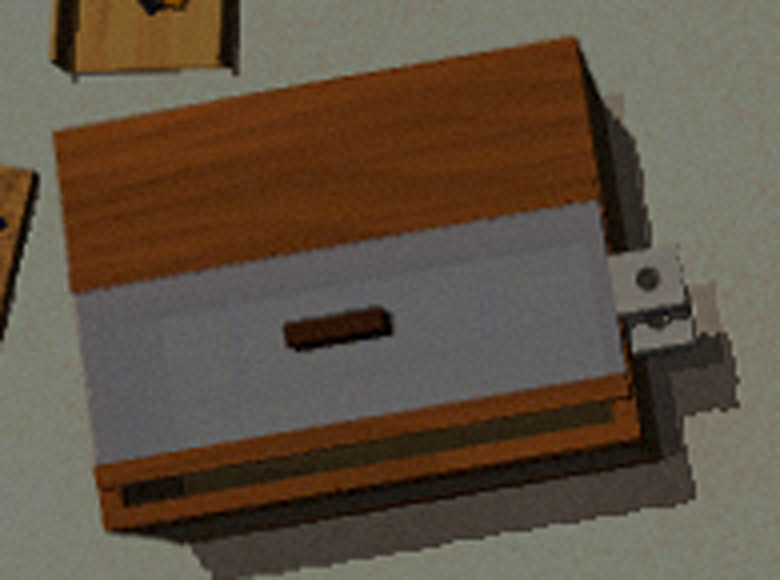

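The crop confirms it: the brown round lantern with the dark lid is at crop (187,250), between green (215,175) and turquoise (150,345). The stepped one is at (418,300), and there are two lanterns in total. The cover is slightly ajar, with a slit showing at its front. Next: cabinet pose from the roof corners.

Run:
```python
from h import *
p=shot('top')
f=lambda u,v:np.array([u/4+130,v/4+140])
C=[unproj(p,f(*x),.17)[:2] for x in [(55,131),(577,37),(107,530),(640,440)]]
for c in C:print(c.round(4))
L=np.array([[.125,.165],[.125,-.165],[-.125,.165],[-.125,-.165]]);C=np.array(C)
H=(L-L.mean(0)).T@(C-C.mean(0));yaw=np.arctan2(H[0,1]-H[1,0],H[0,0]+H[1,1]);print('ctr',C.mean(0),'yaw',np.degrees(yaw))
c,s=np.cos(yaw),np.sin(yaw);Rm=np.array([[c,-s],[s,c]]);print('resid mm',((L@Rm.T+C.mean(0)-C)*1000).round(1).tolist())
ce=C.mean(0)
h=unproj(p,f(335,325),.207)[:2];print('handle world',h,'cab',(h-ce)@Rm)
for n,u,v,z in [('eyetop',648,280,.177),('eyemid',660,318,.15)]:
  e=unproj(p,f(u,v),z)[:2];print(n,e,(e-ce)@Rm)
# predicted handle approach
mv([ce[0],ce[1],.4])
```

```text
[0.6755 0.4018]
[0.7287 0.0771]
[0.4293 0.3604]
[0.4819 0.0377]
ctr [0.57888987 0.21922595] yaw 9.290719492249163
resid mm [[0.1, 0.5], [0.1, -0.5], [-0.5, 1.5], [0.2, -1.5]]
handle world [0.54729078 0.21392234] cab [-0.03204081 -0.00013256]
eyetop [0.57698786 0.03253394] [-0.03201736 -0.18393589]
eyemid [0.55796676 0.02735055] [-0.05162577 -0.18598045]
delta [-2.2859 -1.2885 -1.0119] yaw(x axis) 158.35 tool z [ 0.  0. -1.]
```

Add to h.py:
```python
CE=np.array([.5789,.2192]); YAW=np.radians(9.29)
def cab(x,y,z): 
    c,s=np.cos(YAW),np.sin(YAW); return np.array([CE[0]+c*x-s*y,CE[1]+s*x+c*y,z])
def tocab(w):
    c,s=np.cos(YAW),np.sin(YAW); d=np.array(w[:2])-CE; return np.array([c*d[0]+s*d[1],-s*d[0]+c*d[1]])
def plan(target,psi=None):
    o=bot.get_obs();T=T_tool(o); d=T[:3,:3].T@(np.array(target)-T[:3,3])/0.2; a=np.degrees(np.arctan2(T[1,0],T[0,0]))
    t='' if psi is None else round(-((psi-a+180)%360-180)/360,4)
    print('shift',d.round(3).tolist(),'turn',t,'| now',T[:3,3].round(4),'psi',a.round(2),'tilt',np.degrees(np.arccos(-T[2,2])).round(2),'t',round(float(o['t']),2),'q7',round(float(o['q'][6]),2))
```

```text
(no output)
```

Emit:
apply_moves:
  deltas:
    - [0,[0,0,-0.25],0]
    - [0,[-0.25,-0.14,-0.5],0]
    - [0,[-0.5,-0.28,-0.75],0]
    - [0,[-0.75,-0.42,-1],0]
    - [0,[-1,-0.56,-1],0]
    - [0,[-1,-0.56,-1],0]
    - [0,[-1,-0.56,-1],0]
    - [0,[-1,-0.56,-1],0]

```text
t: 2.65
eef_pos: [0.3981, 0.4459, 0.4005]
tool_rot: [0.002, 0.192, 0.981, 0.002]
contact_force: [0.9, -0.3, 0.4]
gripper_width: 1.002
grasp_force: 0.0
```

Emit:
apply_moves:
  deltas:
    - [0,[-0.25,-0.14,0],0.02]
    - [0,[-0.5,-0.28,0],0.04]
    - [0,[-0.75,-0.42,0],0.06]
    - [0,[-1,-0.56,0],0.08]
    - [0,[-1,-0.56,0],0.1]
    - [0,[-1,-0.56,0],0.12]
    - [0,[-1,-0.56,0],0.14]
    - [0,[-1,-0.56,0],0.164]
    - [0,[-1,-0.56,0],0.164]

```text
t: 3.55
eef_pos: [0.5375, 0.2727, 0.397]
tool_rot: [-0.0, 0.647, 0.762, -0.0]
contact_force: [0.0, -0.1, -0.5]
gripper_width: 0.998
grasp_force: 0.0
```

Run:
```python
from h import *
plan(cab(-.032,0,.32),99.29)
```

```text
shift [-0.298, 0.001, 0.385] turn 0.0001 | now [0.5375 0.2727 0.397 ] psi 99.32 tilt 0.05 t 3.55 q7 -0.32
```

Emit:
apply_moves:
  deltas:
    - [0,[-0.15,0,0.1],0]
    - [0,[-0.3,0,0.3],0]
    - [0,[-0.3,0,0.3],0]
    - [0,[-0.3,0,0.3],0]

```text
t: 3.95
eef_pos: [0.5471, 0.2123, 0.3366]
tool_rot: [-0.001, 0.646, 0.763, -0.001]
contact_force: [-0.1, 1.2, -0.4]
gripper_width: 1.001
grasp_force: 0.0
```

Run:
```python
from h import *
p=shot('wrist');save(p,'w1.png');find(p,['cover_handle','hook0','hook1','hook2','eye_top'],3)
print(p['P'].round(3).tolist())
X=[cab(-.032,y,.207) for y in(-.03,.03)]+[cab(-.113,-.151,.17),cab(-.113,.151,.17)]
print(proj(p,X).round(0).tolist())
plan(cab(-.032,0,.19),99.29)
```

```text
cover_handle [0.5458 0.2475 0.1792] 0.78 [322. 179.]
cover_handle [0.5745 0.2518 0.1812] 0.24 [352. 180.]
hook0 [0.5789 0.2501 0.1767] 0.94 [356. 182.]
hook1 [0.5789 0.2501 0.1767] 0.94 [356. 182.]
hook2 [0.5789 0.2501 0.1767] 0.94 [356. 182.]
eye_top [0.5468 0.2388 0.1757] 0.62 [321. 188.]
eye_top [0.5729 0.2532 0.1796] 0.26 [350. 178.]
[[0.986, 0.159, 0.044, 0.536], [0.165, -0.945, -0.282, 0.284], [-0.003, 0.285, -0.958, 0.513], [0.0, 0.0, 0.0, 1.0]]
[[317.0, 251.0], [318.0, 187.0], [247.0, 340.0], [230.0, 49.0]]
shift [0.002, -0.005, 0.742] turn 0.0004 | now [0.5482 0.2137 0.3385] psi 99.44 tilt 0.1 t 4.25 q7 -0.22
```

View pics/w1.png

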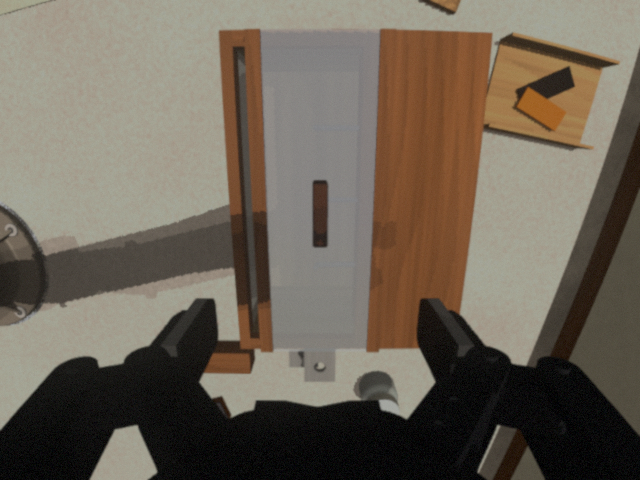

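The wrist view shows the handle at (320,183–247), within 4 px of the prediction. I'll descend and grip it.

Emit:
apply_moves:
  deltas:
    - [0,[0,0,0.25],0]
    - [0,[0,0,0.5],0]
    - [0,[0,0,0.65],0]
    - [0,[0,0,0.77],0]
    - [0,[0,0,0.77],0]
    - [0,[0,0,0.77],0]
    - [0.6,[0,0,0.77],0]
    - [0.9,[0,0,0.77],0]
    - [1,[0,0,0.77],0]
    - [1,[0,0,0.77],0]
    - [1,[0,0,0.77],0]
    - [1,[0,0,0.77],0]
  squeeze: 30

```text
t: 5.45
eef_pos: [0.5479, 0.2124, 0.1837]
tool_rot: [0.0, 0.647, 0.762, 0.0]
contact_force: [-0.5, 0.7, 0.2]
gripper_width: 0.002
grasp_force: 0.0
```

Emit:
apply_moves:
  deltas:
    - [1,[0,0,0],0]
    - [1,[0,0,0],0]
    - [1,[0,0,0],0]

```text
t: 5.75
eef_pos: [0.5479, 0.2124, 0.1836]
tool_rot: [-0.0, 0.647, 0.762, -0.0]
contact_force: [-0.4, -0.1, 1.3]
gripper_width: -0.001
grasp_force: 0.0
```

Run:
```python
from h import *
p=shot('wrist');q=shot('scene')
a=p['color'][120:480,120:520];b=q['color'][180:400,320:580]
b=cv2.resize(b,(400,338));im=np.zeros((360,800,3),np.uint8);im[:,:400]=a;im[:338,400:]=b
cv2.imwrite('pics/w2.png',im[:,:,::-1]);find(q,['cover_handle'])
T=T_tool();print(proj(p,[T[:3,3]]),proj(q,[T[:3,3]]))
```

```text
cover_handle [0.5582 0.219  0.1749] 0.83 [459. 258.]
cover_handle [ 0.7274 -0.111   0.0481] 0.35 [252. 325.]
[[316.25828828 275.80426159]] [[457.56252279 249.70366852]]
```

View pics/w2.png

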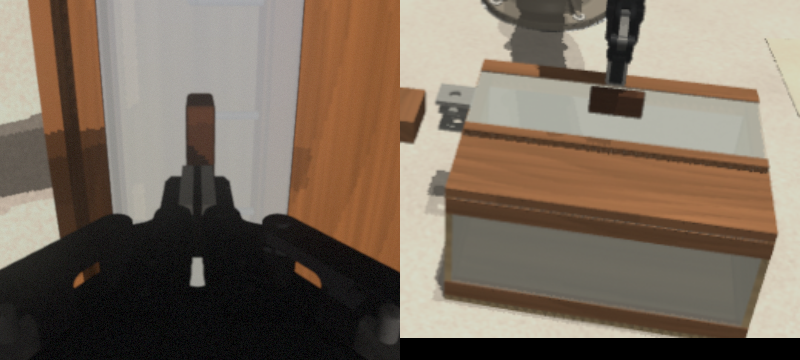

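The fingers closed to zero without meeting the handle, yet they look centred on it. I'll check where the handle really is against my projection.

Run:
```python
from h import *
p=shot('wrist');q=shot('top')
o=bot.get_obs();print(np.round(o['eef_pos'],4),o['gripper_width'],o['grasp_force'],np.round(o['contact_force'],1))
X=[cab(-.032+a,b,.207) for a in(-.007,.007) for b in(-.03,.03)]
print('wrist',proj(p,X).round(0).tolist(),'tcp',proj(p,[T_tool()[:3,3]]).round(0).tolist(),'top',proj(q,X).round(0).tolist(),'tcp',proj(q,[T_tool()[:3,3]]).round(0).tolist())
a=cv2.resize(p['color'][180:380,220:420],(400,400),interpolation=cv2.INTER_CUBIC);b=cv2.resize(q['color'][160:280,160:280],(400,400),interpolation=cv2.INTER_CUBIC)
cv2.imwrite('pics/w3.png',np.hstack([a,b])[:,:,::-1])
```

```text
[0.5479 0.2125 0.1836] -0.00112327824704837 0.0 [ 0.6 -0.   0.6]
wrist [[302.0, 344.0], [300.0, 232.0], [329.0, 344.0], [331.0, 232.0]] tcp [[316.0, 276.0]] top [[227.0, 222.0], [202.0, 226.0], [226.0, 216.0], [201.0, 220.0]] tcp [[217.0, 222.0]]
```

View pics/w3.png

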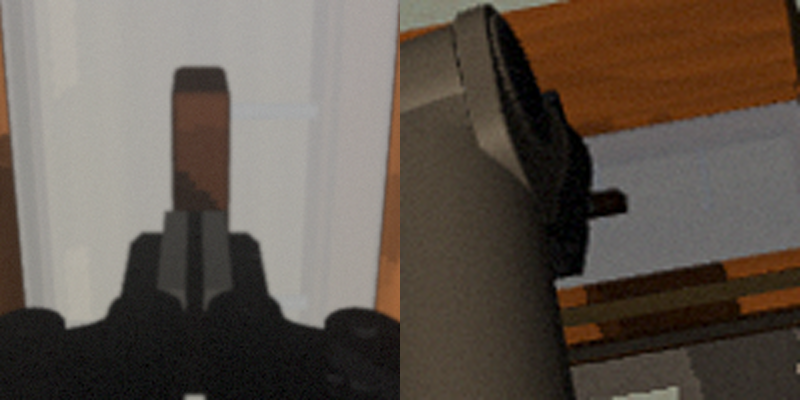

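Emit:
apply_moves:
  deltas:
    - [1,[0,0.04,0],0]
    - [1,[0,0.08,0],0]
    - [1,[0,0.12,0],0]
    - [1,[0,0.15,0],0]
    - [1,[0,0.15,0],0]

```text
t: 6.5
eef_pos: [0.5785, 0.2173, 0.1834]
tool_rot: [0.0, 0.648, 0.762, 0.0]
contact_force: [0.4, 0.2, 1.6]
gripper_width: -0.001
grasp_force: 0.0
```

Run:
```python
from h import *
p=shot('wrist')
o=bot.get_obs();print(np.round(o['eef_pos'],4),tocab(o['eef_pos']).round(4),o['gripper_width'],o['grasp_force'],np.round(o['contact_force'],1))
cv2.imwrite('pics/w4.png',p['color'][180:380,220:420,::-1].repeat(2,0).repeat(2,1))
```

```text
[0.5779 0.2172 0.1834] [-0.0013 -0.0018] -0.0006966189364568307 0.0 [-0.4 -0.2  0.8]
```

View pics/w4.png

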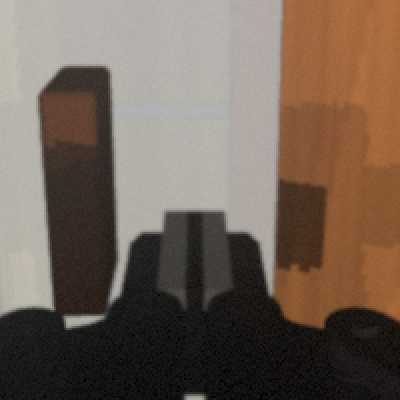

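Run:
```python
from h import *
p=shot('wrist')
for z in(.207,.202,.192,.177): print(z,proj(p,[cab(-.039,.03,z),cab(-.039,-.03,z),cab(-.025,.03,z)]).round(0).tolist())
T=T_tool();h=lambda x,z:(T@np.array([x,0,z,1]))[:3]
for z in(0,-.01,-.019,-.03,-.04): print('tool z',z,proj(p,[h(0,z),h(.011,z)]).round(0).tolist())
print(np.array(p['hand_eye']).round(4).tolist())
```

```text
0.207 [[235.0, 231.0], [243.0, 344.0], [265.0, 231.0]]
0.202 [[237.0, 229.0], [245.0, 339.0], [266.0, 229.0]]
0.192 [[241.0, 224.0], [248.0, 329.0], [269.0, 224.0]]
0.177 [[247.0, 217.0], [253.0, 315.0], [273.0, 217.0]]
tool z 0 [[316.0, 276.0], [316.0, 257.0]]
tool z -0.01 [[315.0, 283.0], [315.0, 263.0]]
tool z -0.019 [[315.0, 290.0], [315.0, 270.0]]
tool z -0.03 [[315.0, 300.0], [315.0, 279.0]]
tool z -0.04 [[315.0, 310.0], [315.0, 288.0]]
[[0.0005, -0.9585, -0.285, 0.073], [1.0, 0.0007, -0.0006, 0.0005], [0.0008, -0.285, 0.9585, -0.1765], [0.0, 0.0, 0.0, 1.0]]
```

The fingers passed over the handle freely: their visible tips (row 285) sit above where the TCP projects (row 276, near edge 257). I'll probe the real fingertip height gently on the cover plate.

Emit:
apply_moves:
  deltas:
    - [1,[0,0,0.01],0]
    - [1,[0,0,0.02],0]
    - [1,[0,0,0.03],0]
    - [1,[0,0,0.04],0]
    - [1,[0,0,0.04],0]

```text
t: 7.1
eef_pos: [0.5772, 0.2173, 0.1752]
tool_rot: [-0.0, 0.647, 0.762, -0.0]
contact_force: [1.1, 0.0, 0.8]
gripper_width: 0.003
grasp_force: 0.0
```

Emit:
apply_moves:
  deltas:
    - [1,[0,0,0.01],0]
    - [1,[0,0,0.02],0]
    - [1,[0,0,0.03],0]
    - [1,[0,0,0.04],0]
    - [1,[0,0,0.04],0]

```text
t: 7.6
eef_pos: [0.5772, 0.2172, 0.1672]
tool_rot: [-0.0, 0.647, 0.762, -0.0]
contact_force: [-0.2, 0.2, -0.1]
gripper_width: 0.0
grasp_force: 0.0
```

Emit:
apply_moves:
  deltas:
    - [1,[0,0,0.01],0]
    - [1,[0,0,0.02],0]
    - [1,[0,0,0.03],0]
    - [1,[0,0,0.03],0]
    - [1,[0,0,0.03],0]

```text
t: 8.1
eef_pos: [0.5774, 0.2173, 0.1616]
tool_rot: [-0.0, 0.647, 0.762, -0.0]
contact_force: [0.0, 0.1, 0.9]
gripper_width: -0.003
grasp_force: 0.0
```

Emit:
apply_moves:
  deltas:
    - [1,[0,0,0.01],0]
    - [1,[0,0,0.02],0]
    - [1,[0,0,0.03],0]
    - [1,[0,0,0.03],0]

```text
t: 8.5
eef_pos: [0.5772, 0.2172, 0.1552]
tool_rot: [-0.0, 0.647, 0.762, -0.0]
contact_force: [0.1, -0.4, 0.2]
gripper_width: -0.0
grasp_force: 0.0
```

Emit:
apply_moves:
  deltas:
    - [1,[0,0,0.01],0]
    - [1,[0,0,0.02],0]
    - [1,[0,0,0.02],0]

```text
t: 8.8
eef_pos: [0.5772, 0.2172, 0.1512]
tool_rot: [-0.0, 0.647, 0.762, -0.0]
contact_force: [0.6, -0.8, 0.2]
gripper_width: -0.002
grasp_force: 0.0
```

Emit:
apply_moves:
  deltas:
    - [1,[0,0,0.01],0]
    - [1,[0,0,0.02],0]
    - [1,[0,0,0.02],0]

```text
t: 9.1
eef_pos: [0.5772, 0.2172, 0.1472]
tool_rot: [-0.0, 0.647, 0.762, -0.0]
contact_force: [-0.4, 0.7, 0.1]
gripper_width: -0.006
grasp_force: 0.0
```

Emit:
apply_moves:
  deltas:
    - [1,[0,0,0.01],0]
    - [1,[0,0,0.02],0]
    - [1,[0,0,0.02],0]

```text
t: 9.4
eef_pos: [0.5775, 0.2173, 0.1436]
tool_rot: [0.0, 0.647, 0.762, 0.0]
contact_force: [-0.4, -0.2, 0.4]
gripper_width: 0.001
grasp_force: 0.0
```

Run:
```python
from h import *
p=shot('wrist');q=shot('scene')
o=bot.get_obs();print(np.round(o['eef_pos'],4),tocab(o['eef_pos']).round(4),np.round(o['contact_force'],1))
for z in(.207,.177): print(z,proj(p,[cab(-.039,.03,z),cab(-.039,-.03,z),cab(-.025,.03,z)]).round(0).tolist())
print(proj(q,[o['eef_pos'],o['eef_pos']+np.array([0,0,.03])]))
a=p['color'][120:480,120:520];b=cv2.resize(q['color'][180:330,400:560],(400,375),interpolation=cv2.INTER_CUBIC)[:360]
cv2.imwrite('pics/w5.png',np.hstack([a,b])[:,:,::-1])
```

```text
[0.5774 0.2172 0.1435] [-0.0018 -0.0017] [ 0.7  0.4 -0.3]
0.207 [[210.0, 261.0], [224.0, 399.0], [249.0, 261.0]]
0.177 [[230.0, 237.0], [240.0, 356.0], [262.0, 237.0]]
[[454.05736966 278.12697081]
 [455.98354492 264.50770169]]
```

View pics/w5.png

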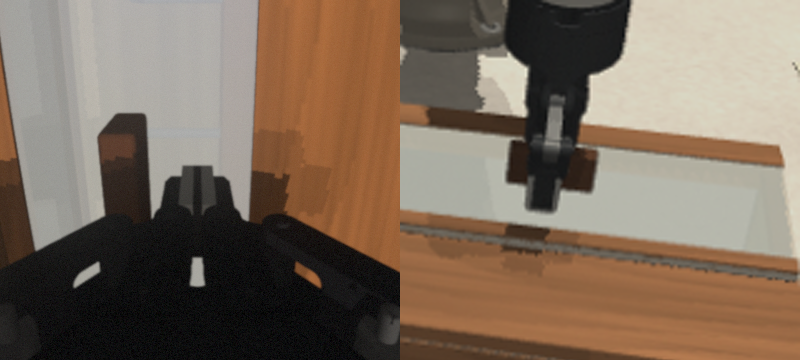

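The scene view shows the real fingertips (456,264) about 30 mm above the reported TCP (454,278), so the fingers end short of it. I'll continue to contact for the exact offset.

Emit:
apply_moves:
  deltas:
    - [1,[0,0,0.005],0]
    - [1,[0,0,0.01],0]
    - [1,[0,0,0.01],0]

```text
t: 9.8
eef_pos: [0.5787, 0.2175, 0.1434]
tool_rot: [0.001, 0.647, 0.762, 0.001]
contact_force: [-1.1, -1.3, 10.6]
gripper_width: 0.0
grasp_force: 5.0
```

Emit:
apply_moves:
  deltas:
    - [1,[0,0,0.005],0]
    - [1,[0,0,0.01],0]
    - [1,[0,0,0.01],0]

```text
t: 10.1
eef_pos: [0.5805, 0.2179, 0.1434]
tool_rot: [0.001, 0.648, 0.762, 0.003]
contact_force: [-2.3, -1.3, 19.2]
gripper_width: 0.001
grasp_force: 9.3
```

Emit:
apply_moves:
  deltas:
    - [1,[0,0,0.005],0]
    - [1,[0,0,0.01],0]
    - [1,[0,0,0.01],0]

```text
t: 10.4
eef_pos: [0.5824, 0.2182, 0.1433]
tool_rot: [0.002, 0.648, 0.762, 0.005]
contact_force: [-1.1, -2.1, 27.6]
gripper_width: -0.003
grasp_force: 13.4
```

Contact comes at reported z 0.1434 on a plate at 0.177, so the real fingertips are 33.6 mm above the reported TCP. I'll apply that from now on.

Emit:
apply_moves:
  deltas:
    - [1,[0,0,-0.1],0]
    - [0.5,[0,0,-0.3],0]
    - [0,[0,0,-0.45],0]
    - [0,[0,0,-0.45],0]
    - [0,[0,0,-0.45],0]

```text
t: 10.9
eef_pos: [0.5776, 0.2174, 0.228]
tool_rot: [0.0, 0.647, 0.762, 0.001]
contact_force: [-0.1, -0.2, -1.4]
gripper_width: 0.68
grasp_force: 0.0
```

```bash
cat >> h.py <<'E'
OFF=.0336
def planr(x,y,ztip,psi=None): "true fingertip target"; plan([x,y,ztip-OFF],psi)
E
python3 - <<'E'
from h import *
c=cab(-.0315,0.001,0);planr(c[0],c[1],.183,99.29)
E
```

```text
shift [0.012, -0.15, 0.393] turn 0.0001 | now [0.5776 0.2174 0.228 ] psi 99.32 tilt 0.07 t 10.9 q7 -0.16
```

Emit:
apply_moves:
  deltas:
    - [0,[0.01,-0.08,0],0]
    - [0,[0.01,-0.145,0],0]
    - [0,[0.01,-0.145,0],0]
    - [0,[0.01,-0.145,0.15],0]
    - [0,[0.01,-0.145,0.3],0]
    - [0,[0.01,-0.145,0.39],0]
    - [0,[0.01,-0.145,0.39],0]
    - [1,[0.01,-0.145,0.39],0]
    - [1,[0.01,-0.145,0.39],0]
    - [1,[0.01,-0.145,0.39],0]
    - [1,[0.01,-0.145,0.39],0]
    - [1,[0.01,-0.145,0.39],0]
  squeeze: 40

```text
t: 12.1
eef_pos: [0.5497, 0.2149, 0.1506]
tool_rot: [0.001, 0.647, 0.762, 0.001]
contact_force: [-1.4, -1.5, 10.6]
gripper_width: 0.155
grasp_force: 43.3
```

Emit:
apply_moves:
  deltas:
    - [1,[0,0,0],0]
    - [1,[0,0,0],0]
    - [1,[0,0,0],0]
    - [1,[0,0,0],0]

```text
t: 12.5
eef_pos: [0.5497, 0.2149, 0.1507]
tool_rot: [0.001, 0.647, 0.762, 0.001]
contact_force: [1.7, -0.5, 4.4]
gripper_width: 0.154
grasp_force: 42.1
```

Emit:
apply_moves:
  deltas:
    - [1,[0,0.05,0],0]
    - [1,[0,0.1,0],0]
    - [1,[0,0.16,0],0]
    - [1,[0,0.22,0],0]
    - [1,[0,0.28,0],0]
    - [1,[0,0.34,0],0]
    - [1,[0,0.4,0],0]
    - [1,[0,0.45,0],0]
    - [1,[0,0.5,0],0]
    - [1,[0,0.52,0],0]
    - [1,[0,0.54,0],0]
    - [1,[0,0.54,0],0]

```text
t: 13.7
eef_pos: [0.6559, 0.2328, 0.1508]
tool_rot: [0.0, 0.647, 0.762, 0.001]
contact_force: [-0.7, 0.7, 6.2]
gripper_width: 0.155
grasp_force: 42.2
```

Emit:
apply_moves:
  deltas:
    - [1,[0,0.01,0],0]
    - [1,[0,0.02,0],0]
    - [1,[0,0.03,0],0]
    - [1,[0,0.03,0],0]

```text
t: 14.1
eef_pos: [0.6574, 0.233, 0.1507]
tool_rot: [-0.003, 0.647, 0.762, -0.002]
contact_force: [-16.0, -2.5, 17.7]
gripper_width: 0.155
grasp_force: 43.7
```

Run:
```python
from h import *
o=bot.get_obs();print(tocab(o['eef_pos']).round(4),o['grasp_force'],o['contact_force'].round(1) if hasattr(o['contact_force'],'round') else o['contact_force'])
```

```text
[0.0797 0.0009] 43.68253469467163 [-16.   -2.5  17.7]
```

The end stop is reached (16 N). Release, rise, move over the opening and look for the hooks.

Emit:
apply_moves:
  deltas:
    - [1,[0,-0.02,0],0]
    - [0,[0,-0.02,0],0]
    - [0,[0,-0.02,0],0]
    - [0,[0,-0.02,0],0]
    - [0,[0,-0.02,0],0]
    - [0,[0,-0.02,-0.3],0]
    - [0,[0,-0.3,-0.6],0]
    - [0,[0,-0.6,-0.9],0]
    - [0,[-0.3,-0.6,-0.9],0]
    - [0,[-0.3,-0.6,-0.9],0]
    - [0,[-0.3,-0.6,-0.9],0]
    - [0,[-0.3,-0.6,-0.9],0]

```text
t: 15.3
eef_pos: [0.5525, 0.1538, 0.3306]
tool_rot: [0.0, 0.648, 0.762, 0.001]
contact_force: [-1.1, 1.0, -0.6]
gripper_width: 1.001
grasp_force: 0.0
```

Run:
```python
from h import *
p=shot('wrist');save(p,'w6.png');find(p,['hook0','hook1','hook2','cover'],2)
plan(T_tool()[:3,3])
X={ (x,y,z):proj(p,[cab(x,y,z)])[0].round(0).tolist() for x,y,z in [(-.03,.08,.12),(-.03,0,.12),(-.03,-.08,.12),(-.113,.151,.17),(.007,.151,.17),(-.113,-.151,.17)]};print(X)
import pickle;pickle.dump({k:p[k] for k in('P','intrinsics','k1','color')},open('w6.pkl','wb'))
```

```text
hook0 [0.5999 0.224  0.1708] 0.92 [377. 151.]
hook1 [0.5999 0.224  0.1708] 0.92 [377. 151.]
hook2 [0.5999 0.224  0.1708] 0.92 [377. 151.]
cover [0.6516 0.2378 0.1771] 0.6 [435. 146.]
shift [0.0, 0.0, 0.0] turn  | now [0.5521 0.1554 0.3283] psi 99.4 tilt 0.13 t 15.55 q7 -0.13
{(-0.03, 0.08, 0.12): [323.0, 73.0], (-0.03, 0, 0.12): [322.0, 151.0], (-0.03, -0.08, 0.12): [322.0, 222.0], (-0.113, 0.151, 0.17): [228.0, -23.0], (0.007, 0.151, 0.17): [367.0, -24.0], (-0.113, -0.151, 0.17): [246.0, 297.0]}
```

View pics/w6.png

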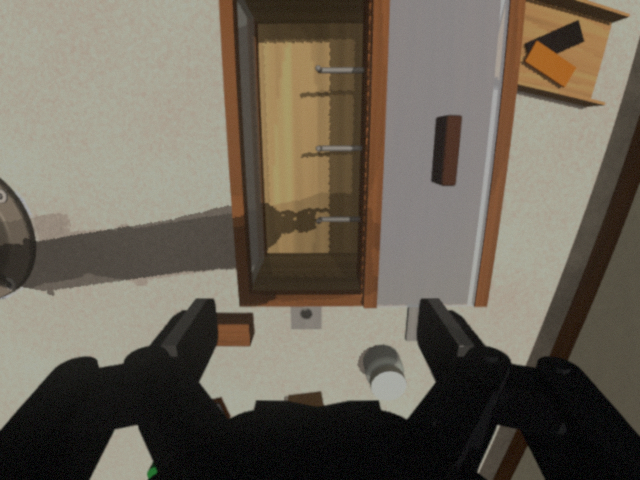

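Hooks are visible with tips at (318,69), (319,149) and (319,219); the middle eye is at (306,313). I'll unproject these.

Run:
```python
from h import *
import pickle;p=pickle.load(open('w6.pkl','rb'))
for n,u,v,z in[('tip0',318,69,.13),('tip1',319,149,.13),('tip2',319,219,.13),('arm0',340,70,.12),('arm1',340,148.5,.12),('arm2',340,219,.12),('eyemid',306,313.5,.15),('openFR(-113,-151)',246,293,.17),('openBR(7,-151)',364,293,.17),('roof corner(-125,-165)',240,304,.17)]:
    w=unproj(p,(u,v),z);print(n,w.round(4),(tocab(w)*1000).round(1))
# current lantern positions
q=shot('top');find(q,['lantern_round_loop','lantern_stepped_loop','pin_center','stand'],3)
plan([.43,-.22,.33])
```

```text
tip0 [0.5313 0.2942 0.13  ] [-34.9  81.7]
tip1 [0.5452 0.216  0.13  ] [-33.8   2.3]
tip2 [0.5576 0.1405 0.13  ] [-33.7 -74.2]
arm0 [0.5538 0.2988 0.12  ] [-11.9  82.6]
arm1 [0.5679 0.22   0.12  ] [-10.7   2.6]
arm2 [0.582  0.1422 0.12  ] [ -9.4 -76.5]
eyemid [0.5601 0.0319 0.15  ] [ -48.8 -181.8]
openFR(-113,-151) [0.4916 0.0566 0.17  ] [-112.4 -146.4]
openBR(7,-151) [0.6168 0.077  0.17  ] [  14.5 -146.4]
roof corner(-125,-165) [0.4864 0.0424 0.17  ] [-119.8 -159.5]
lantern_round_loop [ 0.5119 -0.3343  0.0523] 0.73 [437. 241.]
lantern_round_loop [ 0.4317 -0.3684  0.0494] 0.69 [450. 272.]
lantern_round_loop [ 0.3464 -0.3975  0.0504] 0.67 [462. 305.]
lantern_stepped_loop [ 0.4255 -0.2702  0.0488] 0.6 [413. 275.]
lantern_stepped_loop [0.5982 0.1327 0.1694] 0.54 [251. 202.]
stand [ 0.5916 -0.2328  0.0491] 0.9 [397. 212.]
shift [-1.749, -0.907, -0.003] turn  | now [0.5523 0.1546 0.3292] psi 99.33 tilt 0.05 t 15.8 q7 -0.13
```

The networks now put the stepped lantern at (0.4255,-0.270): it has been knocked 55 mm aside. I'll move above the lanterns and look.

Emit:
apply_moves:
  deltas:
    - [0,[-0.25,-0.12,0],0]
    - [0,[-0.5,-0.25,0],0]
    - [0,[-0.75,-0.37,0],0]
    - [0,[-1,-0.5,0],0]
    - [0,[-1,-0.5,0],0]
    - [0,[-1,-0.5,0],0]

```text
t: 16.4
eef_pos: [0.4848, -0.0636, 0.3301]
tool_rot: [0.0, 0.65, 0.76, 0.0]
contact_force: [-1.1, 0.4, 0.5]
gripper_width: 0.998
grasp_force: 0.0
```

Emit:
apply_moves:
  deltas:
    - [0,[-0.25,-0.12,0],0]
    - [0,[-0.5,-0.25,0],0]
    - [0,[-0.75,-0.35,0],0]
    - [0,[-1,-0.4,0],0]
    - [0,[-1,-0.4,0],0]
    - [0,[-1,-0.4,0],0]
    - [0,[-1,-0.4,0],0]

```text
t: 17.1
eef_pos: [0.4402, -0.2681, 0.3293]
tool_rot: [-0.0, 0.647, 0.763, -0.0]
contact_force: [-0.1, 0.6, 0.8]
gripper_width: 0.998
grasp_force: 0.0
```

Run:
```python
from h import *
p=shot('wrist');save(p,'w7.png');find(p,['lantern_stepped_loop','lantern_round_loop','pin_center'],3)
plan([.43,-.27,.33])
import pickle;pickle.dump({k:p[k] for k in('P','intrinsics','k1','color')},open('w7.pkl','wb'))
```

```text
lantern_stepped_loop [ 0.4276 -0.2645  0.0478] 0.72 [308. 191.]
lantern_round_loop [ 0.4268 -0.3651  0.0507] 0.94 [296. 262.]
lantern_round_loop [ 0.3518 -0.4     0.0449] 0.77 [242. 275.]
lantern_round_loop [ 0.5103 -0.3362  0.0502] 0.73 [358. 251.]
pin_center [ 0.5925 -0.2294  0.1051] 0.67 [450. 192.]
shift [-0.003, -0.052, -0.003] turn  | now [ 0.4402 -0.2677  0.3295] psi 99.49 tilt 0.03 t 17.3 q7 0.69
```

View pics/w7.png

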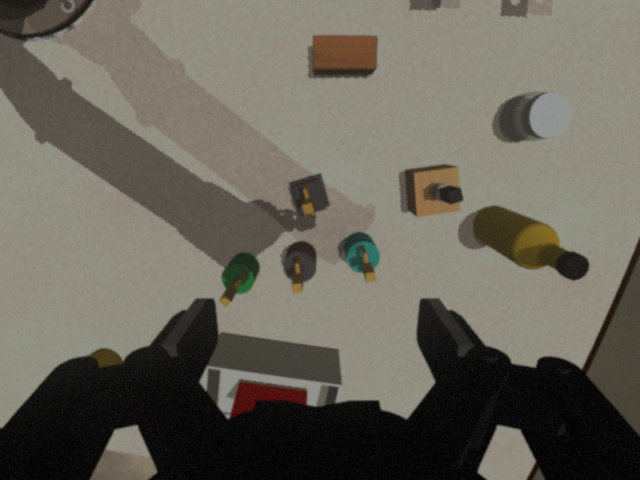

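The view shows the stepped lantern at (309,192), brown round at (299,265) between green (238,277) and turquoise (363,255), and the pin at (440,190). I'll go closer to get both loop directions in one crop.

Emit:
apply_moves:
  deltas:
    - [0,[-0.2,-0.04,0.1],0]
    - [0,[-0.38,-0.05,0.3],0]
    - [0,[-0.38,-0.05,0.5],0]
    - [0,[-0.38,-0.05,0.6],0]
    - [0,[-0.38,-0.05,0.6],0]
    - [0,[-0.38,-0.05,0.6],0]

```text
t: 17.9
eef_pos: [0.4425, -0.3456, 0.2102]
tool_rot: [0.0, 0.647, 0.763, 0.0]
contact_force: [1.4, 0.3, 0.4]
gripper_width: 0.998
grasp_force: 0.0
```

Run:
```python
from h import *
p=shot('wrist');find(p,['lantern_stepped_loop','lantern_round_loop'],3)
u=proj(p,[[.428,-.2645,.05],[.4268,-.3651,.05],[.428,-.2645,.12],[.4268,-.3651,.12]]);print(u.round(0).tolist())
plan(T_tool()[:3,3])
save(p,'w8full.png');save(p,'w8.png',(190,0,490,380),1.57)
import pickle;pickle.dump({k:p[k] for k in('P','intrinsics','k1','color')},open('w8.pkl','wb'))
```

```text
lantern_round_loop [ 0.3552 -0.3992  0.0494] 0.92 [225. 251.]
lantern_round_loop [ 0.43   -0.3682  0.0518] 0.56 [301. 234.]
lantern_round_loop [ 0.507  -0.3397  0.0479] 0.56 [380. 218.]
[[315.0, 128.0], [298.0, 230.0], [315.0, 126.0], [294.0, 252.0]]
shift [0.0, 0.0, 0.0] turn  | now [ 0.4431 -0.3463  0.2113] psi 99.37 tilt 0.18 t 18.05 q7 0.99
```

View pics/w8.png

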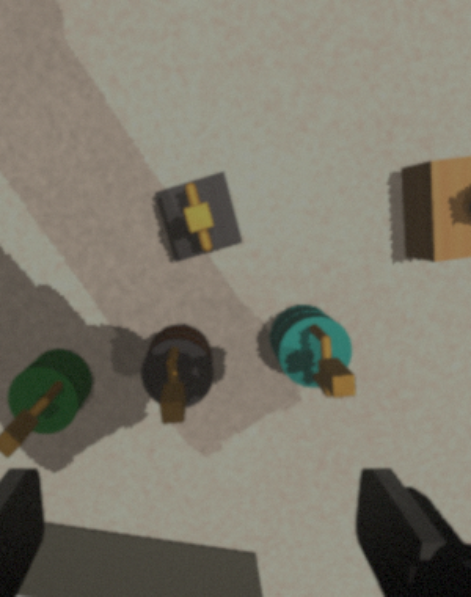

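Stepped lantern: stem top at crop (198,217), with its loop bar from (191,185) to (210,250). Brown round lantern: stem at (172,405), loop nearly edge-on along the image vertical. I'll compute the directions, using the scene view for the brown one.

Run:
```python
from h import *
import pickle;p=pickle.load(open('w8.pkl','rb'))
f=lambda u,v:(u/1.57+190,v/1.57)
a,b=unproj(p,f(191,185),.083),unproj(p,f(210,250),.083);d=a-b
print('stepped stem',unproj(p,f(198,217),.122).round(4),'loop mid',((a+b)/2).round(4),'len',np.linalg.norm(d).round(4),'yaw y-axis',np.degrees(np.arctan2(d[1],d[0])).round(1))
print('round stem top',unproj(p,f(172,414),.122).round(4),'body top',unproj(p,f(177,366),.05).round(4))
q=shot('scene')
g=lambda u,v:(170+u/4,160+v/4)
for n,l,r,zz in[('round',(145,172),(209,178),.083),('stepped0',(380,217),(444,217),.083)]:
    a,b=unproj(q,g(*l),zz),unproj(q,g(*r),zz);d=b-a;print(n,((a+b)/2).round(4),np.linalg.norm(d).round(4),np.degrees(np.arctan2(d[1],d[0])).round(1))
print('round stem top scene',unproj(q,g(167,116),.122).round(4))
# verify: draw predicted loop of round in wrist for yaw hypotheses
c=np.array([.43,-.367])
for yw in(70,85,100):
    t=np.radians(yw);e=.016*np.array([np.cos(t),np.sin(t)])
    print(yw,[[round((x-190)*1.57),round(y*1.57)] for x,y in proj(p,[[*(c+e),.083],[*(c-e),.083],[*(c+e),.05],[*(c-e),.05]])])
```

```text
stepped stem [ 0.4303 -0.2734  0.122 ] loop mid [ 0.4317 -0.2736  0.083 ] len 0.0357 yaw y-axis 116.2
round stem top [ 0.433  -0.3733  0.122 ] body top [ 0.4318 -0.3672  0.05  ]
round [ 0.4338 -0.3698  0.083 ] 0.0397 101.3
stepped0 [ 0.4246 -0.2203  0.083 ] 0.0363 111.2
round stem top scene [ 0.433  -0.3712  0.122 ]
70 [[185, 357], [159, 402], [186, 344], [163, 386]]
85 [[178, 354], [165, 405], [180, 342], [169, 388]]
100 [[171, 354], [172, 406], [174, 341], [175, 389]]
```

Run:
```python
from h import *
planr(.431,-.273,.16,26)
```

```text
shift [0.372, -0.0, 0.424] turn 0.2038 | now [ 0.4429 -0.3463  0.2112] psi 99.36 tilt 0.17 t 18.1 q7 0.99
```

Emit:
apply_moves:
  deltas:
    - [0.4,[0.2,0,0.1],0.02]
    - [0.4,[0.37,0,0.2],0.04]
    - [0.4,[0.37,0,0.3],0.07]
    - [0.4,[0.37,0,0.42],0.09]
    - [0.4,[0.37,0,0.42],0.11]
    - [0.4,[0.37,0,0.42],0.14]
    - [0.4,[0.37,0,0.42],0.16]
    - [0.4,[0.37,0,0.42],0.18]
    - [0.4,[0.37,0,0.42],0.2038]
    - [0.4,[0.37,0,0.42],0.2038]
    - [0.4,[0.37,0,0.42],0.2038]
    - [0.4,[0.37,0,0.42],0.2038]

```text
t: 19.3
eef_pos: [0.4302, -0.273, 0.126]
tool_rot: [0.0, 0.974, 0.226, 0.0]
contact_force: [-0.5, 0.1, 0.1]
gripper_width: 0.602
grasp_force: 0.0
```

Run:
```python
from h import *
planr(.431,-.273,.091,26)
p=shot('wrist');find(p,['lantern_stepped_loop'],2)
print(proj(p,[[.431,-.273,.122],[.431,-.273,.05]]).round(0))
# brass-coloured stem top: check pixels
hsv=cv2.cvtColor(p['color'],cv2.COLOR_RGB2HSV)
m=cv2.inRange(hsv,(15,110,60),(32,255,255));n,l,s,c=cv2.connectedComponentsWithStats(m)
for i in range(1,n):
    if s[i,4]>60: print(s[i].tolist(),c[i].round(0))
cv2.imwrite('pics/w9.png',p['color'][:,:,::-1])
```

```text
shift [0.003, 0.002, 0.343] turn 0.0004 | now [ 0.4302 -0.273   0.126 ] psi 26.13 tilt 0.05 t 19.3 q7 -0.12
lantern_stepped_loop [ 0.432  -0.2695  0.049 ] 0.78 [314. 233.]
[[318. 272.]
 [318. 237.]]
[330, 0, 95, 49, 3705] [379.  21.]
[434, 170, 86, 32, 965] [488. 184.]
[290, 235, 56, 47, 1206] [318. 257.]
[419, 288, 58, 57, 1222] [453. 317.]
```

The brass stem and loop span 290–346 px, centred on 318 as predicted. Descend and grip.

Emit:
apply_moves:
  deltas:
    - [0.4,[0,0,0.1],0]
    - [0.4,[0,0,0.2],0]
    - [0.4,[0,0,0.3],0]
    - [0.4,[0,0,0.345],0]
    - [0.4,[0,0,0.345],0]
    - [1,[0,0,0.345],0]
    - [1,[0,0,0.345],0]
    - [1,[0,0,0.345],0]
    - [1,[0,0,0.345],0]
    - [1,[0,0,0.345],0]
    - [1,[0,0,0.345],0]
    - [1,[0,0,0.345],0]
  squeeze: 40

```text
t: 20.6
eef_pos: [0.4307, -0.2736, 0.0574]
tool_rot: [0.001, 0.974, 0.224, 0.001]
contact_force: [-0.4, -0.0, 6.4]
gripper_width: 0.133
grasp_force: 40.5
```

Emit:
apply_moves:
  deltas:
    - [1,[0,0,0],0]
    - [1,[0,0,-0.1],0]
    - [1,[0,0,-0.3],0]
    - [1,[0,0,-0.6],0]
    - [1,[0,0,-0.9],0]
    - [1,[0,0,-1],0]
    - [1,[0,0,-1],0]
    - [1,[0,0,-1],0]

```text
t: 21.4
eef_pos: [0.4301, -0.2725, 0.2566]
tool_rot: [-0.0, 0.974, 0.225, 0.001]
contact_force: [0.7, 0.7, -2.5]
gripper_width: 0.131
grasp_force: 39.5
```

Run:
```python
from h import *
c=cab(-.075,.08,0);planr(c[0],c[1],.35,9.29)
c=cab(-.12,-.03,0);planr(c[0],c[1],.35,9.29)
p=shot('wrist')
hsv=cv2.cvtColor(p['color'],cv2.COLOR_RGB2HSV)
m=cv2.inRange(hsv,(15,110,60),(32,255,255));n,l,s,c=cv2.connectedComponentsWithStats(m)
for i in range(1,n):
    if s[i,4]>60: print(s[i].tolist(),c[i].round(0))
```

```text
shift [1.503, -2.374, -0.296] turn 0.0464 | now [ 0.4301 -0.2725  0.2566] psi 26.01 tilt 0.09 t 21.4 q7 -0.29
shift [1.129, -1.912, -0.297] turn 0.0464 | now [ 0.4301 -0.2725  0.2566] psi 26.01 tilt 0.09 t 21.4 q7 -0.29
[327, 10, 65, 71, 2715] [358.  48.]
[400, 160, 19, 8, 84] [409. 163.]
[421, 162, 18, 14, 177] [430. 168.]
[381, 238, 38, 31, 472] [404. 253.]
[279, 267, 15, 29, 215] [286. 280.]
[303, 290, 29, 65, 1003] [318. 333.]
[377, 300, 24, 44, 293] [389. 325.]
```

Emit:
apply_moves:
  deltas:
    - [1,[0,0,-0.15],0]
    - [1,[0.05,-0.1,-0.3],0]
    - [1,[0.15,-0.25,-0.3],0]
    - [1,[0.25,-0.4,-0.3],0]
    - [1,[0.35,-0.55,-0.3],0]
    - [1,[0.45,-0.7,-0.3],0]
    - [1,[0.54,-0.85,-0.3],0]
    - [1,[0.63,-1,-0.3],0]

```text
t: 22.25
eef_pos: [0.4542, -0.0363, 0.3152]
tool_rot: [-0.0, 0.974, 0.225, -0.001]
contact_force: [1.1, -0.1, -0.7]
gripper_width: 0.133
grasp_force: 39.7
```

Emit:
apply_moves:
  deltas:
    - [1,[0.1,-0.15,0],0]
    - [1,[0.2,-0.3,0],0]
    - [1,[0.3,-0.45,0],0]
    - [1,[0.4,-0.6,0],0]
    - [1,[0.45,-0.72,0],0]
    - [1,[0.5,-0.8,0],0]
    - [1,[0.5,-0.8,0],0.023]
    - [1,[0.5,-0.8,0],0.0464]
    - [1,[0.5,-0.8,0],0.0464]
    - [1,[0.5,-0.8,0],0.0464]

```text
t: 23.25
eef_pos: [0.4753, 0.149, 0.3159]
tool_rot: [0.0, 0.997, 0.082, -0.001]
contact_force: [-0.0, -0.8, -2.3]
gripper_width: 0.132
grasp_force: 39.7
```

Run:
```python
from h import *
c=cab(-.075,.0815,0);planr(c[0],c[1],.35,9.29)
```

```text
shift [0.195, -0.67, -0.003] turn 0.0004 | now [0.4753 0.149  0.3159] psi 9.42 tilt 0.08 t 23.25 q7 -1.73
```

Emit:
apply_moves:
  deltas:
    - [1,[0.06,-0.2,0],0]
    - [1,[0.12,-0.4,0],0]
    - [1,[0.18,-0.55,0],0]
    - [1,[0.195,-0.67,0],0]
    - [1,[0.195,-0.67,0],0]
    - [1,[0.195,-0.67,0],0]

```text
t: 23.85
eef_pos: [0.4924, 0.2874, 0.3162]
tool_rot: [0.001, 0.997, 0.081, -0.0]
contact_force: [0.9, -1.0, -1.2]
gripper_width: 0.129
grasp_force: 39.7
```

Run:
```python
from h import *
c=cab(-.075,.0815,0);planr(c[0],c[1],.1485,9.29)
s=shot('scene');find(s,['lantern_stepped_loop'],2)
t=T_tool()[:3,3];print('pred body ctr',t+[0,0,OFF-.091+.025],proj(s,[t+[0,0,OFF-.091+.025]]).round(0))
```

```text
shift [-0.002, -0.003, 1.007] turn 0.0 | now [0.4924 0.2874 0.3162] psi 9.3 tilt 0.09 t 23.85 q7 -1.81
lantern_stepped_loop [0.5093 0.2933 0.303 ] 0.87 [519. 189.]
pred body ctr [0.49277907 0.28618316 0.28431872] [[515. 193.]]
```

Emit:
apply_moves:
  deltas:
    - [1,[0,0,0.1],0]
    - [1,[0,0,0.2],0]
    - [1,[0,0,0.3],0]
    - [1,[0,0,0.4],0]
    - [1,[0,0,0.5],0]
    - [1,[0,0,0.6],0]
    - [1,[0,0,0.7],0]
    - [1,[0,0,0.8],0]
    - [1,[0,0,0.9],0]
    - [1,[0,0,1],0]
    - [1,[0,0,1],0]
    - [1,[0,0,1],0]

```text
t: 25.15
eef_pos: [0.4929, 0.2872, 0.1173]
tool_rot: [-0.0, 0.997, 0.08, 0.0]
contact_force: [0.3, 0.0, -0.2]
gripper_width: 0.132
grasp_force: 39.7
```

Run:
```python
from h import *
c=cab(-.017,.0815,0);planr(c[0],c[1],.1485,9.29)
s=shot('scene');find(s,['lantern_stepped_loop'],2)
w=shot('wrist');save(w,'w10.png')
a=w['color'][100:480,120:520];b=cv2.resize(s['color'][200:390,400:600],(400,380),interpolation=cv2.INTER_CUBIC)
cv2.imwrite('pics/w10c.png',np.hstack([a,b])[:,:,::-1])
```

```text
shift [0.284, -0.003, 0.012] turn -0.0003 | now [0.4929 0.2872 0.1173] psi 9.17 tilt 0.01 t 25.15 q7 -1.64
lantern_stepped_loop [0.4952 0.2906 0.1445] 0.74 [504. 260.]
```

View pics/w10c.png

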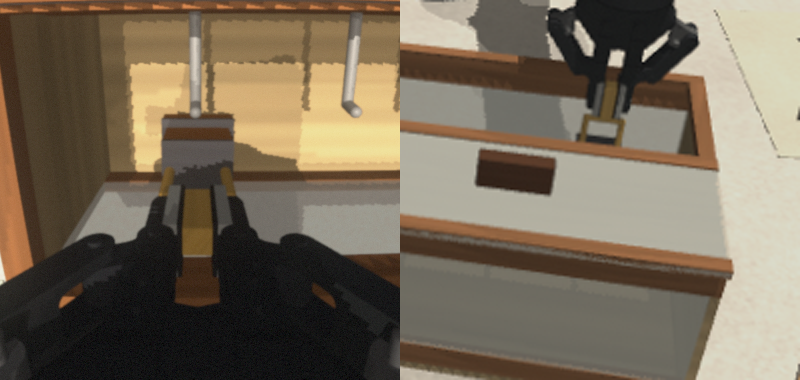

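The hook (crop column 195) lines up with the lantern (197). Slide in along +x, then lower.

Emit:
apply_moves:
  deltas:
    - [1,[0,0,0.01],0]
    - [1,[0.03,0,0.01],0]
    - [1,[0.07,0,0.01],0]
    - [1,[0.11,0,0.01],0]
    - [1,[0.15,0,0.01],0]
    - [1,[0.19,0,0.01],0]
    - [1,[0.23,0,0.01],0]
    - [1,[0.27,0,0.01],0]
    - [1,[0.284,0,0.01],0]
    - [1,[0.284,0,0.01],0]

```text
t: 26.3
eef_pos: [0.5491, 0.2971, 0.1145]
tool_rot: [0.0, 0.997, 0.08, 0.0]
contact_force: [-0.7, -0.2, -1.4]
gripper_width: 0.131
grasp_force: 39.7
```

Emit:
apply_moves:
  deltas:
    - [1,[0,0,0.02],0]
    - [1,[0,0,0.04],0]
    - [1,[0,0,0.06],0]
    - [1,[0,0,0.075],0]
    - [1,[0,0,0.09],0]
    - [1,[0,0,0.09],0]

```text
t: 26.9
eef_pos: [0.5485, 0.2972, 0.0968]
tool_rot: [-0.0, 0.997, 0.081, -0.0]
contact_force: [-1.6, -0.7, 3.3]
gripper_width: 0.135
grasp_force: 40.5
```

Emit:
apply_moves:
  deltas:
    - [0.7,[0,0,0],0]
    - [0.5,[0,0,0],0]
    - [0.5,[0,0,0],0]
    - [0.5,[0,0,0],0]
    - [0.5,[0,0,0],0]
    - [0.5,[0,0,-0.1],0]
    - [0.5,[0,0,-0.3],0]
    - [0.5,[0,0,-0.5],0]
    - [0.5,[0,0,-0.75],0]
    - [0.5,[0,0,-0.95],0]
    - [0.5,[0,0,-0.95],0]

```text
t: 28.0
eef_pos: [0.552, 0.2978, 0.2929]
tool_rot: [-0.003, 0.997, 0.08, 0.004]
contact_force: [0.0, -0.7, -0.5]
gripper_width: 0.502
grasp_force: 0.0
```

Run:
```python
from h import *
s=shot('scene');find(s,['lantern_stepped_loop','lantern_round_loop'],3)
w=shot('wrist');find(w,['lantern_stepped_loop'],2)
h=cab(-.017,.0815,.065);print('exp body',h,proj(w,[cab(-.017,.0815,.162)]).round(0))
hsv=cv2.cvtColor(w['color'],cv2.COLOR_RGB2HSV)
m=cv2.inRange(hsv,(18,130,60),(32,255,255));n,l,S,c=cv2.connectedComponentsWithStats(m)
for i in range(1,n):
    if S[i,4]>80: print(S[i].tolist(),c[i].round(0))
t=shot('top');find(t,['lantern_round_loop','lantern_stepped_loop'],4)
planr(.433,-.370,.30,10)
```

```text
lantern_stepped_loop [ 0.4379 -0.3626  0.0477] 0.55 [218. 218.]
lantern_round_loop [ 0.5245 -0.3389  0.0526] 0.69 [206. 238.]
lantern_round_loop [ 0.3533 -0.3915  0.046 ] 0.67 [226. 199.]
lantern_round_loop [ 0.4379 -0.3633  0.0494] 0.66 [217. 217.]
lantern_stepped_loop [0.5471 0.3014 0.0888] 0.77 [314. 207.]
exp body [0.5489663 0.2968867 0.065    ] [[318. 222.]]
[299, 205, 37, 23, 381] [317. 216.]
lantern_round_loop [ 0.3472 -0.3984  0.0507] 0.63 [463. 305.]
lantern_round_loop [ 0.4308 -0.3663  0.0501] 0.58 [450. 272.]
lantern_round_loop [ 0.5108 -0.339   0.0508] 0.55 [439. 242.]
lantern_stepped_loop [0.5432 0.292  0.0884] 0.57 [194. 230.]
lantern_stepped_loop [0.5925 0.2109 0.167 ] 0.5 [219. 205.]
shift [-1.103, 3.199, 0.1] turn -0.0021 | now [0.548  0.297  0.2854] psi 9.24 tilt 0.12 t 28.4 q7 -1.71
```

The stepped lantern hangs at the expected spot: its brass is at (317,216) against (318,222) predicted. Now the brown round one.

Emit:
apply_moves:
  deltas:
    - [0.4,[-0.08,0.25,0],0]
    - [0.4,[-0.16,0.5,0],0]
    - [0.4,[-0.25,0.75,0],0]
    - [0.4,[-0.34,1,0],0]
    - [0.4,[-0.34,1,0],0]
    - [0.4,[-0.34,1,0],0]

```text
t: 29.0
eef_pos: [0.5132, 0.0864, 0.2866]
tool_rot: [-0.001, 0.997, 0.078, -0.0]
contact_force: [1.2, 0.9, 0.1]
gripper_width: 0.597
grasp_force: 0.0
```

Emit:
apply_moves:
  deltas:
    - [0.4,[-0.08,0.25,0],0]
    - [0.4,[-0.16,0.5,0],0]
    - [0.4,[-0.25,0.75,0],0]
    - [0.4,[-0.34,1,0],0]
    - [0.4,[-0.34,1,0],0]
    - [0.4,[-0.34,1,0],0]

```text
t: 29.6
eef_pos: [0.4789, -0.12, 0.2866]
tool_rot: [0.0, 0.997, 0.079, 0.0]
contact_force: [-0.1, 0.3, -0.1]
gripper_width: 0.6
grasp_force: 0.0
```

Emit:
apply_moves:
  deltas:
    - [0.4,[-0.08,0.25,0],0]
    - [0.4,[-0.16,0.5,0],0]
    - [0.4,[-0.25,0.75,0],0]
    - [0.4,[-0.34,1,0],0]
    - [0.4,[-0.34,1,0],0]
    - [0.4,[-0.4,1,0],0]

```text
t: 30.2
eef_pos: [0.4337, -0.3293, 0.2858]
tool_rot: [0.001, 0.997, 0.081, -0.001]
contact_force: [-1.5, 0.7, -0.8]
gripper_width: 0.602
grasp_force: 0.0
```

Run:
```python
from h import *
planr(.433,-.370,.16,10)
```

```text
shift [-0.035, 0.199, 0.797] turn -0.0019 | now [ 0.4337 -0.3293  0.2858] psi 9.32 tilt 0.14 t 30.2 q7 -0.57
```

Emit:
apply_moves:
  deltas:
    - [0.4,[-0.03,0.2,0.1],0]
    - [0.4,[-0.03,0.2,0.3],0]
    - [0.4,[-0.03,0.2,0.5],0]
    - [0.4,[-0.03,0.2,0.7],0]
    - [0.4,[-0.03,0.2,0.75],0]
    - [0.4,[-0.03,0.2,0.75],0]

```text
t: 30.8
eef_pos: [0.433, -0.3673, 0.1355]
tool_rot: [-0.001, 0.997, 0.082, -0.001]
contact_force: [0.3, 0.8, -0.0]
gripper_width: 0.6
grasp_force: 0.0
```

Run:
```python
from h import *
planr(.433,-.370,.091,10)
p=shot('wrist');find(p,['lantern_round_loop'],3)
print(proj(p,[[.433,-.370,.122],[.433,-.370,.083]]).round(0).tolist())
hsv=cv2.cvtColor(p['color'],cv2.COLOR_RGB2HSV)
m=cv2.inRange(hsv,(15,110,50),(32,255,255));n,l,s,c=cv2.connectedComponentsWithStats(m)
for i in range(1,n):
    if s[i,4]>60: print(s[i].tolist(),c[i].round(0))
cv2.imwrite('pics/w11.png',p['color'][100:480,120:520,::-1])
x,y=c[np.argmin([np.hypot(*(q-[318,262])) for q in c])].astype(int)
print(p['color'][250:256,330:340].mean((0,1)),[p['color'][int(v),318].tolist() for v in range(180,300,8)])
```

```text
shift [-0.001, 0.014, 0.39] turn -0.0016 | now [ 0.433  -0.3673  0.1355] psi 9.43 tilt 0.2 t 30.8 q7 -0.33
lantern_round_loop [ 0.4358 -0.3733  0.0516] 0.9 [326. 232.]
lantern_round_loop [ 0.3537 -0.4048  0.0487] 0.78 [345. 327.]
lantern_round_loop [ 0.5162 -0.3445  0.0465] 0.61 [306. 120.]
[[322.0, 268.0], [321.0, 247.0]]
[132, 0, 94, 43, 2209] [175.  13.]
[274, 98, 58, 25, 810] [302. 112.]
[299, 231, 53, 48, 1112] [325. 254.]
[330, 321, 34, 80, 1199] [348. 367.]
[478, 470, 22, 10, 137] [489. 475.]
[63.75       50.58333333 31.33333333] [[141, 130, 118], [139, 127, 116], [120, 111, 101], [52, 36, 25], [55, 56, 51], [59, 58, 56], [61, 58, 54], [57, 53, 51], [71, 55, 31], [72, 57, 33], [97, 76, 44], [73, 55, 30], [79, 64, 42], [94, 89, 78], [97, 90, 80]]
```

Brass spans 299–352 and the body pixels are grey-brown (not green or turquoise), so this is the right one. Shift 4 mm, descend, grip.

Emit:
apply_moves:
  deltas:
    - [0.4,[0,0.02,0.1],0]
    - [0.4,[0,0.02,0.2],0]
    - [0.4,[0,0.02,0.3],0]
    - [0.4,[0,0.02,0.39],0]
    - [0.4,[0,0.02,0.39],0]
    - [1,[0,0.02,0.39],0]
    - [1,[0,0.02,0.39],0]
    - [1,[0,0.02,0.39],0]
    - [1,[0,0.02,0.39],0]
    - [1,[0,0.02,0.39],0]
    - [1,[0,0.02,0.39],0]
    - [1,[0,0.02,0.39],0]
  squeeze: 40

```text
t: 32.1
eef_pos: [0.434, -0.3748, 0.06]
tool_rot: [0.001, 0.997, 0.081, 0.001]
contact_force: [-0.4, 2.4, 7.6]
gripper_width: 0.126
grasp_force: 44.0
```

Emit:
apply_moves:
  deltas:
    - [1,[0,0,0],0]
    - [1,[0,0,-0.1],0]
    - [1,[0,0,-0.3],0]
    - [1,[0,0,-0.5],0]
    - [1,[0,0,-0.75],0]
    - [1,[0,0,-1],0]
    - [1,[0,0,-1],0]
    - [1,[0,0,-1],0]

```text
t: 32.9
eef_pos: [0.4333, -0.3742, 0.2595]
tool_rot: [0.0, 0.997, 0.081, 0.001]
contact_force: [0.5, 0.2, -2.2]
gripper_width: 0.131
grasp_force: 43.0
```

Run:
```python
from h import *
c=cab(-.075,-.077,0);planr(c[0],c[1],.35,9.29)
```

```text
shift [0.822, -2.426, -0.284] turn -0.0001 | now [ 0.4333 -0.3742  0.2595] psi 9.26 tilt 0.14 t 32.9 q7 -0.44
```

Emit:
apply_moves:
  deltas:
    - [1,[0,0,-0.15],0]
    - [1,[0.03,-0.1,-0.28],0]
    - [1,[0.08,-0.25,-0.28],0]
    - [1,[0.13,-0.4,-0.28],0]
    - [1,[0.18,-0.55,-0.28],0]
    - [1,[0.23,-0.7,-0.28],0]
    - [1,[0.28,-0.85,-0.28],0]
    - [1,[0.34,-1,-0.28],0]
    - [1,[0.34,-1,-0.28],0]
    - [1,[0.34,-1,-0.28],0]

```text
t: 33.9
eef_pos: [0.4672, -0.1646, 0.3133]
tool_rot: [-0.0, 0.997, 0.082, -0.001]
contact_force: [-0.1, -0.8, -0.6]
gripper_width: 0.132
grasp_force: 43.0
```

Emit:
apply_moves:
  deltas:
    - [1,[0.05,-0.15,0],0]
    - [1,[0.1,-0.3,0],0]
    - [1,[0.15,-0.45,0],0]
    - [1,[0.2,-0.6,0],0]
    - [1,[0.25,-0.75,0],0]
    - [1,[0.3,-0.9,0],0]
    - [1,[0.34,-1,0],0]
    - [1,[0.34,-1,0],0]
    - [1,[0.34,-1,0],0]

```text
t: 34.8
eef_pos: [0.5028, 0.041, 0.3141]
tool_rot: [0.001, 0.997, 0.08, -0.0]
contact_force: [0.3, -1.6, -0.5]
gripper_width: 0.134
grasp_force: 43.0
```

Run:
```python
from h import *
c=cab(-.075,-.077,0);planr(c[0],c[1],.35,9.29)
w=shot('wrist')
for x,y in((-.036,-.077),(-.036,.003)): print(proj(w,[cab(x,y,.128)]).round(0))
cv2.imwrite('pics/w12.png',w['color'][0:380,120:520,::-1])
```

```text
shift [0.143, -0.433, -0.012] turn -0.0004 | now [0.5028 0.041  0.3141] psi 9.16 tilt 0.11 t 34.8 q7 -1.49
[[233. 144.]]
[[156. 145.]]
```

Emit:
apply_moves:
  deltas:
    - [1,[0.05,-0.15,0],0]
    - [1,[0.1,-0.3,0],0]
    - [1,[0.14,-0.4,0],0]
    - [1,[0.14,-0.433,0],0]
    - [1,[0.14,-0.433,0],0]
    - [1,[0.14,-0.433,0],0]

```text
t: 35.45
eef_pos: [0.5166, 0.1305, 0.3146]
tool_rot: [0.0, 0.997, 0.079, -0.0]
contact_force: [0.2, -0.8, -0.7]
gripper_width: 0.133
grasp_force: 43.0
```

Run:
```python
from h import *
c=cab(-.075,-.077,0);planr(c[0],c[1],.151,9.29)
w=shot('wrist')
g=cv2.cvtColor(w['color'],cv2.COLOR_RGB2HSV)
# hook arms: grey (low saturation) streaks just beyond the tip, between arm x=-.03..-.005
for x in(-.03,-.02,-.01):
    u,v=proj(w,[cab(x,-.077,.12)])[0]; r=int(round(v)); row=g[r,int(u)-25:int(u)+25,1]; k=np.where(row<60)[0]; print(x,round(u),r,(k+int(u)-25).tolist()[:20])
```

```text
shift [0.004, -0.003, 0.986] turn -0.0005 | now [0.5166 0.1305 0.3146] psi 9.11 tilt 0.03 t 35.45 q7 -1.59
-0.03 317 165 [315, 316, 317, 318]
-0.02 317 155 [315, 316, 317, 318]
-0.01 317 145 [314, 315, 316, 317, 318, 319]
```

The hook2 arm lies at column 316.5, exactly where predicted. Descend.

Emit:
apply_moves:
  deltas:
    - [1,[0,0,0.1],0]
    - [1,[0,0,0.2],0]
    - [1,[0,0,0.3],0]
    - [1,[0,0,0.4],0]
    - [1,[0,0,0.5],0]
    - [1,[0,0,0.6],0]
    - [1,[0,0,0.7],0]
    - [1,[0,0,0.8],0]
    - [1,[0,0,0.9],0]
    - [1,[0,0,0.985],0]
    - [1,[0,0,0.985],0]
    - [1,[0,0,0.985],0]

```text
t: 36.7
eef_pos: [0.517, 0.1315, 0.1182]
tool_rot: [0.0, 0.997, 0.08, 0.0]
contact_force: [0.1, -0.7, 0.3]
gripper_width: 0.13
grasp_force: 43.0
```

Emit:
apply_moves:
  deltas:
    - [1,[0.03,0,0],0]
    - [1,[0.07,0,0],0]
    - [1,[0.11,0,0],0]
    - [1,[0.15,0,0],0]
    - [1,[0.19,0,0],0]
    - [1,[0.23,0,0],0]
    - [1,[0.27,0,0],0]
    - [1,[0.29,0,0],0]
    - [1,[0.29,0,0],0]

```text
t: 37.6
eef_pos: [0.5744, 0.1418, 0.1175]
tool_rot: [0.0, 0.997, 0.081, 0.0]
contact_force: [0.0, 0.6, -1.4]
gripper_width: 0.131
grasp_force: 43.0
```

Emit:
apply_moves:
  deltas:
    - [1,[0,0,0.02],0]
    - [1,[0,0,0.04],0]
    - [1,[0,0,0.06],0]
    - [1,[0,0,0.075],0]
    - [1,[0,0,0.09],0]
    - [1,[0,0,0.09],0]

```text
t: 38.2
eef_pos: [0.5738, 0.1418, 0.0995]
tool_rot: [-0.0, 0.997, 0.081, -0.0]
contact_force: [-1.4, 0.4, 2.5]
gripper_width: 0.13
grasp_force: 43.3
```

Contact with the hook (fz −1.4 → +2.5). Release and rise.

Emit:
apply_moves:
  deltas:
    - [0.7,[0,0,0],0]
    - [0.5,[0,0,0],0]
    - [0.5,[0,0,0],0]
    - [0.5,[0,0,0],0]
    - [0.5,[0,0,0],0]
    - [0.5,[0,0,-0.1],0]
    - [0.5,[0,0,-0.3],0]
    - [0.5,[0,0,-0.5],0]
    - [0.5,[0,0,-0.75],0]
    - [0.5,[0,0,-0.95],0]
    - [0.5,[0,0,-0.95],0]
    - [0.5,[0,0,-0.95],0]

```text
t: 39.4
eef_pos: [0.5742, 0.142, 0.2902]
tool_rot: [-0.001, 0.997, 0.081, 0.001]
contact_force: [-0.2, -1.0, -0.6]
gripper_width: 0.5
grasp_force: 0.0
```

Run:
```python
from h import *
w=shot('wrist');find(w,['lantern_stepped_loop','lantern_round_loop','cover_handle','cover'],2)
print(proj(w,[cab(-.017,-.077,.162),cab(-.017,.0815,.162)]).round(0).tolist())
hsv=cv2.cvtColor(w['color'],cv2.COLOR_RGB2HSV)
m=cv2.inRange(hsv,(18,130,60),(32,255,255));n,l,S,c=cv2.connectedComponentsWithStats(m)
for i in range(1,n):
    if S[i,4]>80: print(S[i].tolist(),c[i].round(0))
s=shot('scene');find(s,['lantern_square_loop','lantern_stepped_loop','lantern_round_loop'],4)
c=cab(.079,.001,0);planr(c[0],c[1],.183,99.29)
```

```text
lantern_stepped_loop [0.5487 0.2897 0.0859] 0.67 [186. 207.]
lantern_stepped_loop [0.6246 0.2201 0.1788] 0.35 [233. 152.]
lantern_round_loop [0.5708 0.1414 0.0926] 0.86 [318. 210.]
lantern_round_loop [ 0.5162 -0.3226  0.0275] 0.75 [621. 289.]
cover_handle [0.6611 0.2244 0.1771] 0.78 [233. 105.]
cover [0.6612 0.2206 0.1786] 0.8 [238. 106.]
[[319.0, 222.0], [148.0, 222.0]]
[611, 128, 29, 43, 1001] [627. 149.]
[140, 206, 51, 23, 444] [158. 217.]
[299, 207, 37, 22, 376] [317. 217.]
lantern_round_loop [ 0.5231 -0.3375  0.0527] 0.94 [207. 238.]
lantern_round_loop [ 0.3555 -0.3988  0.0444] 0.73 [223. 199.]
lantern_round_loop [0.6691 0.2364 0.1796] 0.66 [456. 297.]
shift [0.483, -0.384, 0.698] turn -0.2502 | now [0.5737 0.1417 0.2891] psi 9.23 tilt 0.06 t 39.85 q7 -1.47
```

Both lanterns hang as predicted. Next: turn and go above the handle, then shut the cover.

Emit:
apply_moves:
  deltas:
    - [0,[0.12,-0.1,0],-0.02]
    - [0,[0.24,-0.2,0],-0.045]
    - [0,[0.36,-0.3,0],-0.07]
    - [0,[0.483,-0.384,0],-0.09]
    - [0,[0.483,-0.384,0],-0.11]
    - [0,[0.483,-0.384,0],-0.135]
    - [0,[0.483,-0.384,0],-0.16]
    - [0,[0.483,-0.384,0],-0.18]
    - [0,[0.483,-0.384,0],-0.2]
    - [0,[0.483,-0.384,0],-0.22]
    - [0,[0.483,-0.384,0],-0.25]
    - [0,[0.483,-0.384,0],-0.25]

```text
t: 41.05
eef_pos: [0.6569, 0.233, 0.2893]
tool_rot: [-0.0, 0.646, 0.763, -0.0]
contact_force: [0.3, 0.7, -0.6]
gripper_width: 1.002
grasp_force: 0.0
```

Run:
```python
from h import *
c=cab(.079,.001,0);planr(c[0],c[1],.184,99.29)
```

```text
shift [-0.0, -0.001, 0.694] turn 0.0006 | now [0.6569 0.233  0.2893] psi 99.5 tilt 0.03 t 41.05 q7 -0.09
```

Emit:
apply_moves:
  deltas:
    - [0,[0,0,0.2],0]
    - [0,[0,0,0.4],0]
    - [0,[0,0,0.6],0]
    - [0,[0,0,0.69],0]
    - [0,[0,0,0.69],0]
    - [1,[0,0,0.69],0]
    - [1,[0,0,0.69],0]
    - [1,[0,0,0.69],0]
    - [1,[0,0,0.69],0]
    - [1,[0,0,0.69],0]
    - [1,[0,0,0.69],0]
    - [1,[0,0,0.69],0]
  squeeze: 40

```text
t: 42.25
eef_pos: [0.6573, 0.2333, 0.1525]
tool_rot: [0.0, 0.648, 0.762, 0.001]
contact_force: [-1.2, -0.0, 5.1]
gripper_width: 0.154
grasp_force: 41.6
```

Emit:
apply_moves:
  deltas:
    - [1,[0,0,0],0]
    - [1,[0,-0.05,0],0]
    - [1,[0,-0.1,0],0]
    - [1,[0,-0.17,0],0]
    - [1,[0,-0.24,0],0]
    - [1,[0,-0.31,0],0]
    - [1,[0,-0.38,0],0]
    - [1,[0,-0.45,0],0]
    - [1,[0,-0.52,0],0]
    - [1,[0,-0.58,0],0]
    - [1,[0,-0.62,0],0]
    - [1,[0,-0.635,0],0]

```text
t: 43.45
eef_pos: [0.5312, 0.2122, 0.1524]
tool_rot: [0.0, 0.648, 0.762, 0.001]
contact_force: [2.8, -0.8, 5.2]
gripper_width: 0.154
grasp_force: 41.6
```

Emit:
apply_moves:
  deltas:
    - [1,[0,-0.01,0],0]
    - [1,[0,-0.02,0],0]
    - [1,[0,-0.03,0],0]
    - [1,[0,-0.035,0],0]
    - [1,[0,-0.035,0],0]

```text
t: 43.95
eef_pos: [0.5297, 0.212, 0.1525]
tool_rot: [0.004, 0.648, 0.762, 0.004]
contact_force: [19.0, 2.6, -9.4]
gripper_width: 0.156
grasp_force: 40.1
```

Run:
```python
from h import *
o=bot.get_obs();print(tocab(o['eef_pos']).round(4),o['gripper_width'],np.round(o['contact_force'],1))
```

```text
[-0.0497  0.0008] 0.15623132202112547 [19.   2.6 -9.4]
```

The cover is shut: 129.4 mm of travel and 19 N against the stop. Release, rise and look down on the eyes.

Emit:
apply_moves:
  deltas:
    - [1,[0,0.025,0],0]
    - [0,[0,0.025,0],0]
    - [0,[0,0.025,0],0]
    - [0,[0,0.025,0],0]
    - [0,[0,0.025,0],0]
    - [0,[0,0.025,-0.25],0]
    - [0,[0,0.025,-0.5],0]
    - [0,[-0.25,0.025,-0.7],0]
    - [0,[-0.5,0.025,-0.9],0]
    - [0,[-0.75,0.025,-0.9],0]
    - [0,[-0.9,0.025,-0.9],0]
    - [0,[-0.9,0.025,-0.9],0]

```text
t: 45.15
eef_pos: [0.559, 0.0262, 0.3332]
tool_rot: [0.002, 0.652, 0.758, 0.0]
contact_force: [0.6, -0.5, 0.2]
gripper_width: 1.001
grasp_force: 0.0
```

Run:
```python
from h import *
plan(T_tool()[:3,3])
w=shot('wrist');find(w,['eye_top','pin_center','stand','cover_handle'],2)
u=proj(w,[cab(-.0505,-.183,.177)])[0];print('pred eye',u)
x,y=int(u[0]),int(u[1]);g=cv2.cvtColor(w['color'],cv2.COLOR_RGB2HSV)
roi=w['color'][y-40:y+40,x-40:x+40].astype(int);gray=roi.sum(2)//3
m=(gray<90).astype(np.uint8);n,l,s,c=cv2.connectedComponentsWithStats(m)
for i in range(1,n):
    if 30<s[i,4]<900:
        q=c[i]+[x-40,y-40];W=unproj(w,q,.177);print(s[i].tolist(),q.round(1),W.round(4),(tocab(W)*1000).round(1))
cv2.imwrite('pics/eye.png',cv2.resize(w['color'][max(0,y-110):y+70,x-90:x+150,::-1],None,fx=2,fy=2))
import pickle;pickle.dump({k:w[k] for k in('P','intrinsics','k1','color')},open('w13.pkl','wb'))
```

```text
shift [0.0, 0.0, 0.0] turn  | now [0.559  0.0262 0.3332] psi 98.59 tilt 0.19 t 45.15 q7 0.11
eye_top [0.5463 0.1334 0.1742] 0.69 [320.  99.]
eye_top [ 0.7049 -0.2489  0.0686] 0.62 [382. 385.]
pin_center [ 0.5968 -0.2289  0.0984] 0.88 [316. 379.]
stand [ 0.5962 -0.214   0.0501] 0.97 [317. 350.]
cover_handle [0.5425 0.138  0.1795] 0.59 [317.  92.]
pred eye [316.52349591 210.51229474]
[35, 33, 16, 15, 171] [318.9 209.9] [0.5608 0.0314 0.177 ] [ -48.2 -182.4]
[37, 55, 17, 5, 50] [322.3 227.3] [0.5669 0.0144 0.177 ] [ -44.9 -200.2]
```

```bash
cat >> h.py <<'E'
def hole(w,g,z=.177,r=40,th=90):
    u=proj(w,[g])[0];x,y=int(u[0]),int(u[1]);gray=w['color'][y-r:y+r,x-r:x+r].astype(int).sum(2)//3
    n,l,s,c=cv2.connectedComponentsWithStats((gray<th).astype(np.uint8));out=[]
    for i in range(1,n):
        if 30<s[i,4]<1500:
            q=c[i]+[x-r,y-r];W=unproj(w,q,z);out.append(W);print(s[i].tolist(),q.round(1),W.round(4),(tocab(W)*1000).round(1))
E
python3 - <<'E'
from h import *
plan([.5608,.0314,.333],99.29)
w=shot('wrist');hole(w,[.5608,.0314,.177]);plan([.5608,.0314,.333],99.29)
E
```

```text
shift [-0.029, 0.009, -0.011] turn 0.0003 | now [0.558  0.0369 0.3309] psi 99.41 tilt 0.08 t 45.4 q7 0.11
[0, 19, 59, 41, 1308] [303.9 223.5] [0.5467 0.027  0.177 ] [ -62.8 -184.4]
shift [-0.03, 0.009, -0.01] turn 0.0004 | now [0.5581 0.037  0.3309] psi 99.43 tilt 0.07 t 45.45 q7 0.11
```

Emit:
apply_moves:
  deltas:
    - [0,[0.02,0,0],0]
    - [0,[0.02,0,0],0]
    - [0,[0.02,0,0],0]
    - [0,[0.02,0,0],0]

```text
t: 45.85
eef_pos: [0.5579, 0.0389, 0.3316]
tool_rot: [0.0, 0.648, 0.762, -0.0]
contact_force: [0.2, 0.3, 0.6]
gripper_width: 0.998
grasp_force: 0.0
```

Run:
```python
from h import *
for i in range(2):
    w=shot('wrist');hole(w,[.5608,.0314,.177])
plan([.5608,.0314,.333],99.29)
h=proj(w,[cab(-.0497,0,.207)])[0];print('handle pred',h)
g=cv2.cvtColor(w['color'],cv2.COLOR_RGB2GRAY);r=int(h[1]);print(r,g[r,int(h[0])-30:int(h[0])+30:1].tolist(),int(h[0])-30)
plan([.5968,-.232,.269],99.29)
```

```text
[0, 19, 59, 41, 1318] [304.5 225. ] [0.5474 0.0274 0.177 ] [ -62.  -184.2]
[0, 18, 59, 42, 1296] [304.2 224.6] [0.5472 0.0276 0.177 ] [ -62.2 -183.9]
shift [-0.038, 0.009, -0.007] turn -0.0001 | now [0.5578 0.0387 0.3316] psi 99.24 tilt 0.0 t 45.95 q7 0.1
handle pred [316.78067338   5.54704244]
5 [124, 122, 122, 126, 125, 123, 126, 122, 125, 123, 124, 125, 123, 123, 125, 123, 124, 119, 123, 122, 123, 118, 104, 74, 47, 44, 46, 50, 47, 49, 51, 49, 46, 44, 50, 45, 51, 44, 50, 46, 67, 105, 121, 123, 122, 120, 119, 119, 119, 124, 122, 121, 123, 122, 124, 121, 122, 121, 121, 123] 286
shift [-1.367, -0.025, 0.313] turn -0.0001 | now [0.5578 0.0387 0.3316] psi 99.24 tilt 0.0 t 45.95 q7 0.1
```

Run:
```python
from h import *
w=shot('wrist');u=proj(w,[[.5608,.0314,.177]])[0].round().astype(int);print(u)
g=cv2.cvtColor(w['color'],cv2.COLOR_RGB2GRAY)[u[1]-22:u[1]+22:2,u[0]-24:u[0]+24:2]
for r in g: print(' '.join(f'{v:3d}' for v in r))
for th in(40,50,60,70):print(th);hole(w,[.5608,.0314,.177],r=20,th=th)
```

```text
[318 223]
 96  96  93 106 121 119 119 119 119 118 122 120 118 124 121 119 120 117 120 120 124 115 112 108
 64  65  69 108 118 123 119 115 115 116 123 121 119 116 119 115 108 109 113 115 121 126 131 126
 62  63  71 104 105 114 112 104 102 103 106 112 107 104 103 106 102 104 103 106 110 116 128 126
 65  61  67  91 101 105 107 101  99  98 104 104 102 105 103 105 103 104 106 106 108 108 128 124
 62  65  68  90  97 102 102 100 100 102 104 100 102 100 104 100 103 104 102 107 110 109 125 122
 62  62  63  87 102 100 104 101 101 102 104 101 100 101 103 101 104 101 104 108 106 109 123 120
 62  67  67  83  99 103 106 102 101 101 103 104 104 101 102 104  98  99 105 106 107 113 123 125
 64  67  66  89 102  98 104 101 100  96 101  97  92  94  99 100 100 102 103 103 104 113 126 125
 70  67  65  86 101 100 103 100  99  96  84  69  56  59  67  96 101 101 102 105 107 111 122 120
 67  67  65  88  98 101 105 104  98  85  67  67  54  53  52  70  97 103 102 105 106 113 120 122
 66  64  67  86 102 102 104 103  99  81  64  57  50  49  54  63  92 103 101 105 107 109 119 121
 65  62  65  85  99 103 103 104  9
[... 480 characters left out ...]
2  52  58  61  54  55  55  54  58  52  54  58  54  89 124 128
128 127 123  97  56  54  56  57  54  58  79  88  59  57  53  56  55  50  54  56  57  92 122 125
131 128 123 100  56  53  57  52  54  77  99  86  58  55  56  56  53  54  57  56  56  93 124 124
124 124 122 103  58  55  57  54  54  82  93  73  55  55  52  53  57  52  54  59  57  93 124 119
124 126 126 104  67  67  67  65  67  81  80  66  66  65  67  66  65  65  66  71  68  95 124 126
120 121 124 119 116 120 119 116 114 118 120 121 121 119 124 118 116 115 117 114 118 121 127 125
40
50
60
[2, 14, 36, 24, 456] [318.  231.7] [0.5618 0.0226 0.177 ] [ -48.6 -191.3]
70
[0, 4, 38, 35, 597] [316.9 231. ] [0.5606 0.0231 0.177 ] [ -49.7 -190.5]
```

The hole sits at pixel (318.8,222.7), so the eye is at about (0.561,0.0317); the handle check shows under 0.5 mm bias across. Now over the pin with the same geometry.

Emit:
apply_moves:
  deltas:
    - [0.5,[-0.25,0,0],0]
    - [0.5,[-0.5,0,0],0]
    - [0.5,[-0.75,0,0],0]
    - [0.5,[-1,0,0.1],0]
    - [0.5,[-1,0,0.2],0]
    - [0.5,[-1,0,0.3],0]
    - [0.5,[-1,0,0.31],0]

```text
t: 46.7
eef_pos: [0.5884, -0.1587, 0.267]
tool_rot: [-0.002, 0.648, 0.761, -0.001]
contact_force: [0.3, 0.5, 0.5]
gripper_width: 0.5
grasp_force: 0.0
```

Run:
```python
from h import *
plan([.594,-.222,.269],99.29)
```

```text
shift [-0.317, -0.023, -0.01] turn -0.0003 | now [ 0.5884 -0.1587  0.267 ] psi 99.18 tilt 0.27 t 46.7 q7 0.54
```

Emit:
apply_moves:
  deltas:
    - [0.5,[-0.2,-0.02,-0.01],0]
    - [0.5,[-0.31,-0.02,-0.01],0]
    - [0.5,[-0.31,-0.02,-0.01],0]
    - [0.5,[-0.31,-0.02,-0.01],0]
    - [0.5,[-0.31,-0.02,-0.01],0]

```text
t: 47.2
eef_pos: [0.5965, -0.2189, 0.272]
tool_rot: [-0.0, 0.647, 0.762, 0.0]
contact_force: [0.5, -0.0, -0.5]
gripper_width: 0.506
grasp_force: 0.0
```

Run:
```python
from h import *
w=shot('wrist');find(w,['pin_center','stand'],1);plan([.594,-.222,.269],99.29)
u=proj(w,[[.597,-.229,.113]])[0].round().astype(int);print(u)
a=w['color'][u[1]-50:u[1]+50,u[0]-60:u[0]+60]
cv2.imwrite('pics/pin.png',cv2.resize(a,None,fx=6,fy=6,interpolation=cv2.INTER_CUBIC)[:,:,::-1])
import pickle;pickle.dump({k:w[k] for k in('P','intrinsics','k1','color')},open('pin.pkl','wb'))
```

```text
pin_center [ 0.5971 -0.2311  0.1169] 0.88 [315. 227.]
stand [ 0.5946 -0.2245  0.0513] 0.75 [314. 208.]
shift [-0.012, -0.014, 0.014] turn 0.0002 | now [ 0.5963 -0.2191  0.2717] psi 99.35 tilt 0.04 t 47.35 q7 0.66
[315 224]
```

View pics/pin.png

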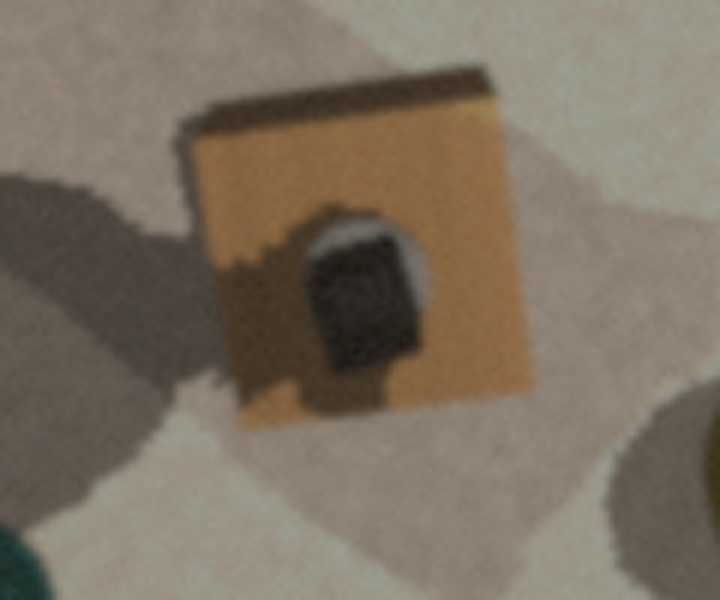

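The pin's head is rotated about 15° counter-clockwise: bottom edge from (338,370) to (418,350), right edge 15° off vertical. So I grip at ψ ≈ 114.3.

Run:
```python
from h import *
import pickle;p=pickle.load(open('pin.pkl','rb'))
c=unproj(p,(316.2,227.2),.113);print(c)
a,b=unproj(p,(255+338/6,174+370/6),.113),unproj(p,(255+418/6,174+350/6),.113);print(np.linalg.norm(b-a),np.degrees(np.arctan2(*(b-a)[1::-1])))
n=np.array([-(b-a)[1],(b-a)[0],0])/np.linalg.norm(b-a);print((a+b)/2+.008*n)
planr(c[0],c[1],.14,114.3)
```

```text
[ 0.59824671 -0.23173306  0.113     ]
0.013941498008964529 23.9331836138606
[ 0.59794401 -0.23113392  0.113     ]
shift [-0.064, -0.001, 0.827] turn -0.0415 | now [ 0.5963 -0.2191  0.2717] psi 99.35 tilt 0.04 t 47.35 q7 0.66
```

Emit:
apply_moves:
  deltas:
    - [0.5,[-0.064,0,0],-0.02]
    - [0.5,[-0.064,0,0.2],-0.0415]
    - [0.5,[-0.064,0,0.4],-0.0415]
    - [0.5,[-0.064,0,0.6],-0.0415]
    - [0.5,[-0.064,0,0.75],-0.0415]
    - [0.5,[-0.064,0,0.75],-0.0415]
    - [0.5,[-0.064,0,0.75],-0.0415]

```text
t: 48.05
eef_pos: [0.5984, -0.2329, 0.1222]
tool_rot: [-0.0, 0.543, 0.84, -0.0]
contact_force: [-0.2, -0.6, 0.4]
gripper_width: 0.5
grasp_force: 0.0
```

Run:
```python
from h import *
planr(.598,-.2315,.083,114.3)
w=shot('wrist')
g=cv2.cvtColor(w['color'],cv2.COLOR_RGB2GRAY);u=proj(w,[[.598,-.2315,.113]])[0].round().astype(int);print(u)
for r in g[u[1]-30:u[1]+30:4,u[0]-44:u[0]+44:3]: print(' '.join(f'{v:3d}' for v in r))
```

```text
shift [0.007, 0.001, 0.364] turn -0.0002 | now [ 0.5984 -0.2329  0.1222] psi 114.22 tilt 0.01 t 48.05 q7 0.99
[317 267]
 69  58  57  60  54  56  58  57  58  60  53  93  93  96 102  99 111 100  80  61  63  61  61  65  63  80 113 125 141 141
 69  60  61  59  58  59  56  59  64  56  51  34  38  35  34  51  38  37  83  77  64  60  61  65  63  69  98 131 145 143
 70  59  56  60  53  57  62  61  58  57  37  26  23  28  27  31  28  27  43  59  62  60  62  60  66  65  80 133 139 142
 70  63  61  57  59  59  56  61  61  58  32  24  28  31  26  27  31  30  36  58  61  61  63  66  62  66  93 141 141 141
 67  59  62  61  56  53  61  57  62  54  28  31  27  20  30  27  31  22  31  58  60  59  63  61  64  65 104 141 147 144
 68  60  59  56  56  59  57  58  61  53  32  24  28  23  31  27  31  30  32  60  63  62  64  65  61  65  92 145 141 144
 65  62  59  53  55  58  57  57  58  53  30  23  29  29  31  28  31  22  32  51  63  58  63  64  63  69 125 140 143 147
 63  64  60  55  56  58  61  60  62  55  31  27  28  31  31  32  30  28  35  52  71  62  65  61  62  68 131 145 141 135
 59  60  55  58  59  55  59  57  58  56  29  27  29  34  27  27  34  35  34  95 113 116 113  87 100 120 140 141 142 141
 64  60  61  66  55  62  58  60  55  77  48  34  29  31  32  28  29  22  33  94 112 117 118 118 121 122 140 138 143 146
138 133 120 106  96  86  78  68  71 108  59  31  28  28  29  30  36  32  32  91 113 116 118 117 122 125 141 140 142 143
139 139 144 141 138 138 135 143 144 143 132 118 125 127 127 124 121 118 114 116 115 116 119 118 120 130 138 139 141 147
142 143 146 141 144 143 139 144 143 144 139 138 141 142 141 148 145 141 142 146 143 146 139 140 135 138 139 141 143 145
152 143 147 140 141 142 143 143 143 139 138 137 140 137 136 139 144 144 146 137 139 148 146 143 144 144 141 140 144 138
158 159 141 138 139 143 143 146 142 144 139 136 139 140 140 142 140 140 147 149 145 144 143 141 143 141 138 139 155 157
```

The head is square to the fingers and centred: its bottom edge at row 279 puts the centre at 266 against 267 predicted. Grip and lift.

Emit:
apply_moves:
  deltas:
    - [0.5,[0.007,0,0.1],0]
    - [0.5,[0.007,0,0.2],0]
    - [0.5,[0.007,0,0.3],0]
    - [0.5,[0.007,0,0.36],0]
    - [0.5,[0.007,0,0.36],0]
    - [1,[0.007,0,0.36],0]
    - [1,[0.007,0,0.36],0]
    - [1,[0.007,0,0.36],0]
    - [1,[0.007,0,0.36],0]
    - [1,[0.007,0,0.36],0]
    - [1,[0.007,0,0.36],0]
    - [1,[0.007,0,0.36],0]
  squeeze: 50

```text
t: 49.3
eef_pos: [0.5984, -0.2327, 0.0511]
tool_rot: [0.001, 0.543, 0.839, 0.0]
contact_force: [-0.8, -0.4, 7.0]
gripper_width: 0.175
grasp_force: 50.3
```

Run:
```python
from h import *
o=bot.get_obs();plan([.561,.0317,.2]);print(o['gripper_width'],o['grasp_force'],np.round(o['contact_force'],1))
```

```text
shift [1.281, 0.372, -0.746] turn  | now [ 0.5984 -0.2327  0.0511] psi 114.16 tilt 0.14 t 49.3 q7 1.03
0.17462043524558035 50.329599380493164 [-0.8 -0.4  7. ]
```

Emit:
apply_moves:
  deltas:
    - [1,[0,0,-0.1],0]
    - [1,[0,0,-0.25],0]
    - [1,[0,0,-0.45],0]
    - [1,[0,0,-0.65],0]
    - [1,[0,0,-0.85],0]
    - [1,[0,0,-1],0]
    - [1,[0,0,-1],0]
    - [1,[0,0,-1],0]

```text
t: 50.1
eef_pos: [0.5976, -0.2317, 0.25]
tool_rot: [0.0, 0.543, 0.84, 0.0]
contact_force: [-1.0, 0.2, -0.7]
gripper_width: 0.178
grasp_force: 49.3
```

Emit:
apply_moves:
  deltas:
    - [1,[0.1,0.03,-0.05],0]
    - [1,[0.25,0.08,-0.05],0]
    - [1,[0.4,0.12,-0.05],0]
    - [1,[0.6,0.18,-0.05],0]
    - [1,[0.8,0.24,-0.05],0]
    - [1,[0.95,0.28,-0.05],0]
    - [1,[0.95,0.28,-0.05],0]
    - [1,[0.95,0.28,-0.05],0]

```text
t: 50.9
eef_pos: [0.5698, -0.0348, 0.2582]
tool_rot: [-0.001, 0.542, 0.84, -0.001]
contact_force: [-1.2, -0.7, -0.6]
gripper_width: 0.174
grasp_force: 49.3
```

Run:
```python
from h import *
plan([.5615,.0305,.24],114.2)
```

```text
shift [0.315, 0.097, 0.091] turn 0.0003 | now [ 0.5698 -0.0348  0.2582] psi 114.3 tilt 0.15 t 50.9 q7 0.54
```

Emit:
apply_moves:
  deltas:
    - [1,[0.1,0.03,0],0]
    - [1,[0.2,0.06,0],0]
    - [1,[0.28,0.085,0.03],0]
    - [1,[0.315,0.097,0.08],0]
    - [1,[0.315,0.097,0.09],0]
    - [1,[0.315,0.097,0.09],0]
    - [1,[0.315,0.097,0.09],0]

```text
t: 51.6
eef_pos: [0.5628, 0.0281, 0.2416]
tool_rot: [0.0, 0.544, 0.839, -0.0]
contact_force: [0.5, 0.1, -1.4]
gripper_width: 0.176
grasp_force: 49.3
```

Run:
```python
from h import *
plan([.5615,.0305,.2],114.2)
# where pin tip and eye should appear vs. image, in scene & wrist
T=T_tool()[:3,3];tip=T+[0,0,-.0461]
s=shot('scene');w=shot('wrist')
e=np.array([.561,.0317,.177])
for n,p in(('scene',s),('wrist',w)): print(n,'tip',proj(p,[tip]).round(1),'eye',proj(p,[e]).round(1))
u=proj(s,[e])[0].round().astype(int)
g=cv2.cvtColor(s['color'],cv2.COLOR_RGB2GRAY)
for r in range(u[1]-18,u[1]+14): print(r,' '.join(f'{v:3d}' for v in g[r,u[0]-18:u[0]+18]))
print(u[0]-18)
```

```text
shift [0.014, -0.001, 0.208] turn -0.0004 | now [0.5628 0.0281 0.2416] psi 114.05 tilt 0.04 t 51.6 q7 0.42
scene tip [[355.7 227.1]] eye [[357.8 235.3]]
wrist tip [[316.  249.8]] eye [[315.9 236.6]]
217 206 207 208 209 209 203 166 119 120 120 106  80  71  73  73  69  95 118 119 119 118 118 118 118 118 118 116 112 101  88  87  88  89  89  93 105
218 207 207 208 209 204 167 119 118 118 118 102  73  71  73  73  71  96 119 119 119 119 118 118 119 119 117 102  88  88  87  87  88  88  87  98 107
219 208 209 209 209 176 120 119 118 118 119 103  74  71  73  73  75 100 119 118 118 119 119 118 116 115 103  88  87  88  88  87  87  88  87  94 101
220 207 209 208 207 174 120 121 120 120 120 103  75  72  72  72  74 100 119 118 117 118 119 117 103  89  89  87  87  89  89  89  88  88  90  91  96
221 207 207 207 201 165 120 119 119 120 120 103  74  72  73  72  74  99 119 119 118 116 113 103  88  88  88  88  89  88  88  88  88  88 113 141 147
222 206 206 200 163 118 118 118 118 118 118  99  69  71  73  72  74 101 120 120 120 107  89  89  88  88  88  88  89  89  89  90  88  89 134 169 171
223 208 207 1
[... 3138 characters left out ...]
  68  68  68  67  68  98 126 129 114  85  74  72  75  78  80  80 100 146 171 170 170 170 170 170 170 170
245 118 119 120 120 106  88  85  75  68  69  68  69  68  69  69  70  91 106 107  99  77  68  68  68  68  69 124 165 170 170 170 170 170 170 170 171
246 118 118 119 117 102  88  81  71  69  70  69  69  69  69  69  70  80  87  85  76  67  67  68  68  68  75 133 169 170 170 170 170 170 170 170 172
247 117 117 116 102  89  89  80  69  70  69  69  69  69  68  67  74  83  87  85  78  66  65  69  69  69  94 146 171 170 170 170 170 170 170 170 172
248 119 119 106  88  88  84  75  69  69  69  69  70  69  67  69  79  86  86  86  83  74  66  69  68  70 124 167 172 170 170 170 170 170 170 171 173
340
```

Run:
```python
from h import *
s=shot('scene');w=shot('wrist');T=T_tool();t=T[:3,3]
print('scene tip world at z=.1955:',unproj(s,(353,227.3),.1955).round(4),'eye scene',unproj(s,(358,235.2),.177).round(4),'tcp',t.round(4))
print('wrist pred: tip',proj(w,[t+[0,0,-.0461],t+[0,0,-.0461]+T[:3,0]*.005,t+[0,0,.02]]).round(0).tolist())
g=cv2.cvtColor(w['color'],cv2.COLOR_RGB2GRAY)
for r in range(200,300,4): print(r,' '.join(f'{v:3d}' for v in g[r,270:366:3]))
```

```text
scene tip world at z=.1955: [0.5653 0.0238 0.1955] eye scene [0.5605 0.0319 0.177 ] tcp [0.5628 0.0291 0.2419]
wrist pred: tip [[316.0, 249.0], [316.0, 242.0], [316.0, 291.0]]
200  76  78  79  78  79  94 111 132 135 140 139 139 139 137 137 136 139 141 141 141 139 140 139 137 141 142 138 140 139 143 143 139
204  77  75  76  75  78  80  78  88  80  94 143 144 143 143 140 140 141 138 140 141 140 136 140 138 139 143 140 140 138 139 139 140
208  77  77  79  78  79  77  75  78  78 115 140 143 147 142 144 143 146 143 142 141 137 138 141 138 140 139 139 142 142 140 138 140
212  76  74  77  76  76  78  76  76  78 127 124 140 140 129 142 143 145 143 147 145 146 145 144 142 143 142 141 140 141 144 142 139
216  78  79  78  76  79  77  80  80  82 120 124 123 123 121 123 128 133 142 144 144 145 144 146 147 151 148 135 135 137 140 141 141
220  74  74  77  79  80  77  81  78 103 122 123 127 122 123 123 124 121 121 124 125 123 126 142 147 151 151 149 149 150 151 146 137
224  74  78  79  78  95  88 105  83 113 120 126 121 121 119 122 122 124 120 122 123 122 125 123 130 131 149 153 152 152 150 153 151

[... 1675 characters left out ...]
 152 149 176 172 176 177 170 174 174 172
280 171 171 169 169 168 169 168 171 171 169 127  56  61  62  63  60  62  62  62  58  56 116 151 167 171 174 167 173 170 171 168 172
284 171 174 172 166 167 156 148 145 146  84  59  63  57  58  62  62  60  63  58  59  62  58  94 152 153 152 152 173 173 171 173 174
288 173 174 173 168 170  78  54  54  49  32  33  25  29  30  29  32  25  35  29  28  26  37  34  49  56  57  61 162 172 172 176 171
292 169 170 171 174 165  55  54  56  50  28  29  30  27  27  25  25  28  24  25  27  23  33  23  47  55  51  60 138 172 173 174 172
296 168  94  81  82  73  53  55  52  47  29  26  23  27  29  28  25  25  35  27  27  29  27  32  35  54  56  51  67  78  81  81 157
```

Both cameras agree: the pin hangs slightly tilted in the grip, with its tip about 6 mm toward −tool x of nominal (it leaned in its stand). I'll correct by 8.5 mm, go lower and recheck.

Emit:
apply_moves:
  deltas:
    - [1,[0.02,0,0],0]
    - [1,[0.043,-0.003,0.02],0]
    - [1,[0.043,-0.003,0.05],0]
    - [1,[0.043,-0.003,0.06],0]
    - [1,[0.043,-0.003,0.06],0]
    - [1,[0.043,-0.003,0.06],0]
    - [1,[0.043,-0.003,0.06],0]

```text
t: 52.5
eef_pos: [0.5587, 0.0373, 0.2297]
tool_rot: [0.0, 0.543, 0.839, 0.0]
contact_force: [-0.2, 0.8, -0.7]
gripper_width: 0.174
grasp_force: 49.3
```

Run:
```python
from h import *
s=shot('scene');w=shot('wrist');T=T_tool();t=T[:3,3];tip=t+[0,0,-.0461];print('tcp',t.round(4),'nominal tip z',tip[2].round(4))
for n,p in(('scene',s),('wrist',w)):
    print(n,'tip shifted',proj(p,[tip-T[:3,0]*.0057]).round(1),'eye',proj(p,[[.5608,.0318,.177]]).round(1))
g=cv2.cvtColor(s['color'],cv2.COLOR_RGB2GRAY)
for r in range(222,242): print(r,' '.join(f'{v:3d}' for v in g[r,344:374]))
g=cv2.cvtColor(w['color'],cv2.COLOR_RGB2GRAY)
for r in range(214,290,3): print(r,' '.join(f'{v:3d}' for v in g[r,288:344:2]))
```

```text
tcp [0.5587 0.0373 0.2297] nominal tip z 0.1836
scene tip shifted [[358.  232.4]] eye [[357.9 235.3]]
wrist tip shifted [[316.2 257.6]] eye [[315.8 254.7]]
222 205 205 174 119 118 118 118 117 118 118 119 120 100  69  72  73  71  78 100 102  87  88  89  88  89  89  89  88  88 130
223 204 199 164 119 119 118 118 118 119 120 121 117  96  69  72  73  71  72  83  89  88  88  88  88  88  89  90  90  94 141
224 198 164 120 120 120 118 119 120 120 119 119 111  88  70  72  72  71  75  85  89  88  88  89  89  88  89  90  90 110 156
225 175 119 119 120 121 121 120 120 119 118 117 110  88  70  73  73  70  73  83  89  88  87  88  89  89  88  88  87 126 163
226 166 119 118 119 119 119 120 120 119 118 115 106  86  71  72  73  70  72  82  88  88  87  87  88  88  87  87  86 122 160
227 120 120 121 120 119 118 117 118 116 112 102  84  75  71  73  73  70  73  83  87  88  87  87  88  87  87  86  99 149 176
228 118 120 121 120 115 104 104 111 100  86  86  80  72  71  73  73  70  78  88  88  87  88  88  88  89  89  88 108 150 171
229 118 119 121 119 102  74  68  70  72  72  74  74  70  70  72  73  71  79 
[... 3851 characters left out ...]
 154
274  81  67  66  63  62  61  59  59  64  59  52  52  48  48  52  52  49  52  56  97  99  80  63  76 116 150 150 151
277 171 163 158 140 122 101  80  60  55  49  52  53  54  57  53  57  55  50  51  60  82 109 114 120 148 149 153 157
280 171 169 171 174 166 158 122  61  57  59  64  62  61  59  59  60  57  61  62  64  59  55  74 120 152 151 155 170
283 164 167 170 166 150  81  60  63  65  61  59  61  63  64  61  62  62  60  66  59  61  64  61  67 122 152 160 173
286  63  69  64  67  53  34  38  46  43  37  45  41  39  41  40  44  38  39  40  44  41  40  43  45  39  61  68  67
289  50  56  55  52  37  29  29  32  27  27  23  31  25  32  29  29  27  27  28  31  34  25  24  33  30  36  54  53
```

The tip now lines up with the hole in both views. Lower gently and watch the force.

Emit:
apply_moves:
  deltas:
    - [1,[0,0,0.01],0]
    - [1,[0,0,0.02],0]
    - [1,[0,0,0.03],0]
    - [1,[0,0,0.04],0]
    - [1,[0,0,0.05],0]
    - [1,[0,0,0.05],0]
  squeeze: 30

```text
t: 53.2
eef_pos: [0.5583, 0.0374, 0.2192]
tool_rot: [-0.0, 0.543, 0.84, -0.0]
contact_force: [-0.4, 0.4, -0.1]
gripper_width: 0.182
grasp_force: 49.3
```

Emit:
apply_moves:
  deltas:
    - [1,[0,0,0.01],0]
    - [1,[0,0,0.02],0]
    - [1,[0,0,0.03],0]
    - [1,[0,0,0.04],0]
    - [1,[0,0,0.04],0]

```text
t: 53.7
eef_pos: [0.5586, 0.0371, 0.2113]
tool_rot: [0.0, 0.543, 0.839, -0.0]
contact_force: [0.9, -1.5, -0.8]
gripper_width: 0.178
grasp_force: 49.3
```

Emit:
apply_moves:
  deltas:
    - [1,[-0.003,0,0.01],0]
    - [1,[-0.005,0,0.02],0]
    - [1,[-0.005,0,0.03],0]
    - [1,[-0.005,0,0.04],0]
    - [1,[-0.005,0,0.05],0]
    - [1,[-0.005,0,0.06],0]
    - [1,[-0.005,0,0.07],0]
    - [1,[-0.005,0,0.08],0]
    - [1,[-0.005,0,0.09],0]
    - [1,[-0.005,0,0.09],0]

```text
t: 54.7
eef_pos: [0.5589, 0.0363, 0.1933]
tool_rot: [0.0, 0.543, 0.84, -0.0]
contact_force: [0.8, -0.6, -0.8]
gripper_width: 0.177
grasp_force: 49.3
```

Emit:
apply_moves:
  deltas:
    - [1,[-0.001,0,0.01],0]
    - [1,[-0.002,0,0.02],0]
    - [1,[-0.003,0,0.03],0]
    - [1,[-0.004,0,0.04],0]
    - [1,[-0.005,0,0.05],0]
    - [1,[-0.005,0,0.06],0]
    - [1,[-0.005,0,0.07],0]
    - [1,[-0.005,0,0.08],0]
    - [1,[-0.005,0,0.09],0]
    - [1,[-0.005,0,0.09],0]

```text
t: 55.7
eef_pos: [0.5592, 0.0355, 0.1753]
tool_rot: [-0.0, 0.543, 0.84, -0.0]
contact_force: [0.1, -1.0, -1.3]
gripper_width: 0.178
grasp_force: 49.2
```

Emit:
apply_moves:
  deltas:
    - [1,[-0.001,0,0.01],0]
    - [1,[-0.002,0,0.02],0]
    - [1,[-0.003,0,0.03],0]
    - [1,[-0.004,0,0.04],0]
    - [1,[-0.005,0,0.05],0]
    - [1,[-0.005,0,0.05],0]

```text
t: 56.3
eef_pos: [0.5595, 0.0347, 0.1652]
tool_rot: [-0.0, 0.543, 0.84, -0.0]
contact_force: [-0.1, 0.4, -1.2]
gripper_width: 0.18
grasp_force: 49.2
```

Emit:
apply_moves:
  deltas:
    - [1,[0,0,0.01],0]
    - [1,[0,0,0.02],0]
    - [1,[0,0,0.03],0]
    - [1,[0,0,0.04],0]
    - [1,[0,0,0.052],0]
    - [1,[0,0,0.052],0]

```text
t: 56.9
eef_pos: [0.5595, 0.0346, 0.1548]
tool_rot: [-0.0, 0.543, 0.84, -0.0]
contact_force: [0.2, -0.3, -0.6]
gripper_width: 0.174
grasp_force: 49.2
```

Emit:
apply_moves:
  deltas:
    - [0.7,[0,0,0],0]
    - [0.5,[0,0,0],0]
    - [0.4,[0,0,0],0]
    - [0.4,[0,0,0],0]
    - [0.4,[0,0,0],0]
    - [0.4,[0,0,0],0]
    - [0.4,[0,0,-0.1],0]
    - [0.4,[0,0,-0.3],0]
    - [0.4,[0,0,-0.5],0]
    - [0.4,[0,0,-0.7],0]
    - [0.4,[0,0,-0.8],0]
    - [0.4,[0,0,-0.8],0]

```text
t: 58.1
eef_pos: [0.5616, 0.0346, 0.3187]
tool_rot: [0.002, 0.543, 0.839, 0.002]
contact_force: [0.2, 0.0, 0.3]
gripper_width: 0.594
grasp_force: 0.0
```

Run:
```python
from h import *
s=shot('scene');w=shot('wrist');find(s,['pin_center','stand','cover'],1);find(w,['pin_center','cover'],1)
e=np.array([.5608,.0318,0])
for z in(.177,.181,.215): print(z,'scene',proj(s,[e+[0,0,z]]).round(1),'wrist',proj(w,[e+[0,0,z]]).round(1))
g=cv2.cvtColor(s['color'],cv2.COLOR_RGB2GRAY)
for r in range(208,250,1): print(r,' '.join(f'{v:3d}' for v in g[r,344:374]))
plan(T_tool()[:3,3])
```

```text
pin_center [0.5403 0.2207 0.1744] 0.74 [463. 253.]
stand [ 0.618  -0.2267  0.0427] 0.68 [229. 278.]
cover [0.538  0.2167 0.175 ] 0.63 [461. 251.]
pin_center [0.5598 0.0355 0.2172] 0.6 [316. 229.]
cover [0.5402 0.1364 0.1783] 0.59 [343. 105.]
0.177 scene [[357.9 235.3]] wrist [[315.1 221.7]]
0.181 scene [[357.9 233.5]] wrist [[315.1 222.7]]
0.215 scene [[358.2 217.9]] wrist [[315.  232.2]]
208 208 208 202 167 120 119 117 116 116 116 116 117 117 118 117 116 116 116 115 114 114 114 115 115 115 111  98  86  87  87
209 206 206 173 119 119 119 118 117 116 115 115 116 117 117 117 117 116 116 115 115 115 114 115 113 111 100  85  86  86  86
210 204 198 162 116 117 119 119 119 118 117 116 116 117 117 117 117 116 115 116 116 116 116 113  99  85  85  86  87  88  87
211 204 172 116 117 117 118 119 119 117 116 117 118 117 117 118 118 117 117 118 119 116 114 102  86  86  85  86  86  86  86
212 199 163 117 119 118 118 117 116 115 115 116 117 117 116 117 116 117 118 119 115 101  86  86  87  87  87  87  87  86  86
213 172 116 117 118 118 119 118 118 117 117 117 117 116 117 116 117 118 116 112 100  85 
[... 3893 characters left out ...]
83  75  68  67  67  68  68  68  67  65  69  71  71  69  65  64  67  67  67  67 123 163 168 168 168 168 168 168
246  87  87  80  70  68  68  68  69  69  68  66  66  69  71  72  70  64  64  68  67  67  75 131 167 168 168 168 168 168 168
247  87  88  79  68  68  69  69  68  69  66  64  66  69  71  72  69  63  63  68  68  67  93 144 168 168 168 168 168 168 168
248  87  83  74  68  68  68  67  69  68  67  65  66  69  71  71  69  64  64  67  68  68 123 165 170 168 168 168 168 168 168
249  86  88  90  79  67  68  68  67  68  67  68  68  68  68  69  69  67  68  68  69  76 134 169 168 168 168 168 168 168 168
shift [0.0, 0.0, 0.0] turn  | now [0.5591 0.0346 0.314 ] psi 114.18 tilt 0.13 t 58.45 q7 0.37
```

The pin head stands upright at column 358 with its base on the plate (row 235, as predicted), so it is seated. Final check of the lanterns, then hand in.

Run:
```python
from h import *
for c in('top','scene'):
    p=shot(c);find(p,['lantern_round_loop','lantern_stepped_loop','jar','sprayer','wood_block'],4,.5)
o=bot.get_obs();print(o['t'],np.round(o['contact_force'],1),o['gripper_width'])
print(bot.hand_in())
```

```text
lantern_round_loop [ 0.5102 -0.3367  0.0507] 0.81 [438. 242.]
lantern_round_loop [ 0.3465 -0.4007  0.0525] 0.65 [464. 305.]
jar [ 0.7015 -0.1177  0.0746] 0.55 [353. 169.]
sprayer [ 0.6997 -0.2669  0.1246] 0.83 [413. 164.]
wood_block [ 0.4421 -0.0908  0.0374] 0.78 [343. 269.]
lantern_round_loop [ 0.5253 -0.3371  0.0533] 0.87 [207. 238.]
lantern_round_loop [ 0.358  -0.3989  0.0439] 0.55 [222. 200.]
jar [ 0.7241 -0.1073  0.0498] 0.61 [255. 324.]
sprayer [0.6804 0.2357 0.1695] 0.64 [453. 306.]
sprayer [ 0.7275 -0.2625  0.0958] 0.62 [179. 285.]
wood_block [ 0.4652 -0.0766  0.0393] 0.56 [325. 254.]
59.05 [0.6 0.7 0.4] 0.6024213879163111
the job is handed in; nothing more can be done
None
```

I've handed the job in at 59 s: the stepped and brown round lanterns hang on hooks at the two ends, the cover is shut, and the pin looks fully seated in all three eyes; no verdict came back, and I last saw the lanterns just before shutting the cover.

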